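Make up two metal-clay workshop kits in their divided trays

ROBOT

A 6-joint arm with a two-finger parallel gripper is mounted at the origin on the work surface. World frame = base frame: x ahead of the robot, y to its left, z up, the work surface at z = 0. Lengths are in m, angles in rad, forces in N, time in s.
With the tool pointing down it reaches from about 0.375 to 0.925 m from the base axis. Payload 5.7 kg.
Tool frame: the origin (TCP) lies midway between the tips of the shut fingers; the grasp point (between the pads) lies 19 mm behind it; y points along the fingers, x is the direction in which the jaws open and shut, and the axes are right-handed (so a half turn about y gives the same grasp; the last joint's range is limited). The gripper opens to 85 mm and grips with 20 to 120 N. Pads are 22 mm wide; open, the fingers measure 114 mm over their backs; the gripper's body (76 mm by 85 mm) begins 54 mm behind the grasp point. The pads swing forward as they close: fully open they stand 13 mm farther back than shut.
Start: joints at [-1.245, 0.359, 1.51, -0, 1.272, -0.115], TCP at [0.256, -0.543, 0.231] pointing down, gripper open.
Joint ranges: [-2.97, 2.97], [-1.01, 2.36], [0.21, 2.38], [-0.96, 4.11], [0.2, 2.71], [-2.98, 2.98]. Speed limits (rad/s): [2.39, 2.39, 3.14, 3.14, 3.14, 3.14].

INTERFACE

Orientations are given as a unit quaternion [w, x, y, z].
In Python, from rig import readout, get_image, get_calibration, workorder gives the robot as it stands. The module is installed in compiled form; this text tells all that it offers.
- The arm moves only by the tool carry_out, never from a script. Its argument "steps" is a list of rows, each a list of 3 entries, a list of its own where there are three numbers: the shift along the tool's x, y, z in cm, then the turn, a rotation vector about the tool's x, y, z in rad, then the opening, from 0 (shut) to 1 (fully open). A call has 1 to 10 rows; each row shifts and turns the pose as measured when the row begins, along the tool's axes as they then stand; what a row does not reach is not made up. A row lasts 1/12 s, in which the tool goes at most 41.7 mm and 7.16 degrees, less where a joint would pass 70% of its speed; a pose out of reach is approached as far as the arm can. A call with a gripper value outside its range is refused whole. The fingers move at their own pace and stop on an object; the grip force is fixed at half the most. Time passes only in rows, so rows that do not move let the fingers close. It gives the time, the measured TCP pose, the force and the opening at its end, in the units of the state.
- readout.get_obs(): the state, without advancing time (a new reading comes with each control period).
- get_image(name): name is "scene" or "top" or "wrist"; returns the picture (384x512x3 uint8, blue, green, red); there is no depth.
- get_calibration(name): a dict with "vertical_fov" (degrees; the focal length in pixels is half the picture's height over the tangent of half this angle, whatever the lens; pixels are square), "cx", "cy" (the principal point, pixels), "cam_to_world" (4x4, takes a point from camera to world coordinates). Camera axes: x right, y down, z forward; pixel columns grow to the right and rows downward; lengths in m; the calibration is good to about 2 mm. The wrist camera is an equidistant fisheye: a pixel r from the principal point sees the ray r / f radians off the axis. A picture is of the moment at which its call begins: read the wrist's pose just before it. get_calibration takes no time and is no camera call; for the wrist camera it gives the pose at the moment of the call.
- workorder.sign_off(): hands the job in, once; it reports no verdict.
The state is a dict: "time_s": time; "joints": joint angles; "joint_velocities": joint speeds; "joint_efforts": joint torques, N m; "position": TCP position; "tool_rot": TCP orientation; "wrist_force": force on the tool from outside, world axes, zero at the start; "ft_torque": the same for the moment, N m; "finger_gap": finger opening in m.
Only numpy, scipy, OpenCV 4.12 (cv2) and the standard library are available. Lean on these libraries where they do the work, as an engineer would, in place of code of your own. Each camera call takes 0.05 s, during which the arm holds its last target.

TASK

Make up the two kits for the next jewellery workshop. In the long tray put the biggest jar, upright in the short bay, and the cutter, lying flat in the long bay; in the square tray put the sanding block, grit side down as it lies now, flat in the long bay, and the smallest jar and the small bottle, upright, one in each of the two small bays. Everything must stand or lie wholly on the floor of its bay; leave the middle-sized jar and the big bottle standing where they are.

Things in the scene. Friction and masses are not known exactly. Their poses are not given: they have to be found in the camera images.
- long_tray: the long kit tray with two bays: moulded blue plastic tray, fixed to the table. Floor 3 mm thick, outer walls and dividers 4 mm thick, all 12 mm high from the table. Origin at the centre of its underside. 260 mm along its x, 96 mm along its y. One divider across it, centred at x = -38 mm. Short bay: inside 86 mm (x) by 88 mm (y), centre at x = -83 mm, y = 0. Long bay: inside 162 mm (x) by 88 mm (y), centre at x = +45 mm, y = 0
- square_tray: the nearly square kit tray with three bays (T-shaped divider): moulded blue plastic tray, fixed to the table. Floor 3 mm thick, outer walls and dividers 4 mm thick, all 12 mm high from the table. Origin at the centre of its underside. 138 mm along its x, 146 mm along its y. Long bay on the +x side: inside 64 mm (x) by 138 mm (y), centre at x = +33 mm, y = 0. Two small bays on the -x side: each inside 62 mm (x) by 67 mm (y), centres at x = -34 mm, y = +35.5 mm and y = -35.5 mm
- big_jar: round screw-lid jar, clear plastic wall with dark grey clay inside and a closed, ribbed white lid; the biggest of the three jars: diameter 62 mm, height 50 mm. Straight cylinder to grip. Stands upright; origin at the centre of its underside, z up
- middle_jar: round screw-lid jar, clear plastic wall with dark grey clay inside and a closed, ribbed white lid; the middle-sized of the three jars: diameter 46 mm, height 42 mm. Straight cylinder to grip. Stands upright; origin at the centre of its underside, z up. Stays where it is
- small_jar: round screw-lid jar, clear plastic wall with dark grey clay inside and a closed, ribbed white lid; the smallest of the three jars: diameter 32 mm, height 36 mm. Straight cylinder to grip. Stands upright; origin at the centre of its underside, z up
- small_bottle: amber glass bottle with a plain paper label and a black ribbed cap; the small one of the two bottles: body diameter 30 mm up to 42 mm above its underside, cap diameter 21 mm above that, total height 62 mm. Stands upright; origin at the centre of its underside, z up
- big_bottle: amber glass bottle with a plain paper label and a black ribbed cap; the big one of the two bottles: body diameter 42 mm up to 54 mm above its underside, cap diameter 26 mm above that, total height 78 mm. Stands upright; origin at the centre of its underside, z up. Stays where it is
- sanding_block: dark rubber sanding block with red-brown abrasive paper on its underside, lying flat: 66 mm long (its x), 34 mm wide (its y), 25 mm high; origin at the centre of its underside, z up
- cutter: slim snap-off craft cutter, black body with a steel channel, blade retracted, lying flat: 135 mm long (its x), 14 mm wide (its y), 9 mm thick (a small slide button and clip on top are 3 mm higher and only for show); origin at the centre of its underside, which is also its centre of mass, z up
Things that resemble listed ones, but are neither listed nor needed, are in the scene too. What is shaped like the middle_jar but blue is not meant. Leave any purple look-alike of the small_bottle alone.

How it is judged:
By the outcome, as a careful person would: the job done as asked, in the order asked, and still so for the second after the job is handed in, with the robot touching nothing.
It also fails if it takes over 136 s, if anything falls off the work surface, if the arm or the gripper's body presses on something with over 40 N, if the wrist force passes 120 N, or if a joint passes its speed limit or range.

## Working session

There is one attempt and no reset: what is moved stays moved. The work goes in short steps, Python scripts to look and compute and a tool call to move; the robot and the scene stay as the last step left them, time stands still between calls to the robot, and variables do not carry over. Pictures are saved under pics/ and viewed, and the job is handed in when it is done.

Besides the shell and the picture viewer there is one more tool, called after "Call:" as name(argument=value, ...) on one line, values as JSON. carry_out: Moves the arm, as the interface text tells. Its arguments: {"type":"object","properties":{"steps":{"type":"array","items":{"type":"array"}}},"required":["steps"]}

```bash
mkdir -p pics; python3 - <<'E'
from rig import readout, get_image, get_calibration
import cv2, numpy as np
np.set_printoptions(precision=4,suppress=True)
for n in ["scene","top","wrist"]:
    c=get_calibration(n); print(n,c["vertical_fov"],c["cx"],c["cy"]); print(np.array(c["cam_to_world"]))
    im=get_image(n); cv2.imwrite(f"pics/{n}0.png",im); np.save(f"{n}0.npy",im)
    np.save(f"{n}0_T.npy",np.array(c["cam_to_world"]))
print(readout.get_obs())
E
```

```text
scene 53.21537236668311 253.9012549878587 187.52682687072917
[[-0.4139  0.5471 -0.7275  1.1121]
 [ 0.9103  0.2411 -0.3366  0.3018]
 [-0.0087 -0.8016 -0.5978  0.5228]
 [ 0.      0.      0.      1.    ]]
top 50.85959893893029 255.542926895043 191.0915402807464
[[ 0.0091 -0.9854  0.1703  0.3791]
 [-0.9996 -0.0044  0.028  -0.019 ]
 [-0.0268 -0.1705 -0.985   0.8239]
 [ 0.      0.      0.      1.    ]]
wrist 65.70646984690485 258.37992642235156 188.27843411109723
[[ 0.4266 -0.8703 -0.2462  0.3178]
 [-0.9044 -0.4112 -0.1137 -0.5136]
 [-0.0023  0.2712 -0.9625  0.3734]
 [ 0.      0.      0.      1.    ]]
{'time_s': 0.15, 'joints': array([-1.2451,  0.3594,  1.5112, -0.    ,  1.2725, -0.1151]), 'joint_velocities': array([-0.0001, -0.0019, -0.0029,  0.0008,  0.0005, -0.0013]), 'joint_efforts': array([  0.    , -52.8029, -27.8929,  -0.0002,   0.0082,  -0.    ]), 'position': array([ 0.2558, -0.5421,  0.2306]), 'tool_rot': array([ 0.5975, -0.5969,  0.379 , -0.3782]), 'wrist_force': array([-0.4416, -0.141 ,  0.0967]), 'ft_torque': array([-0.0363, -0.    , -0.0174]), 'finger_gap': 0.08527578328605484}
```

View pics/top0.png

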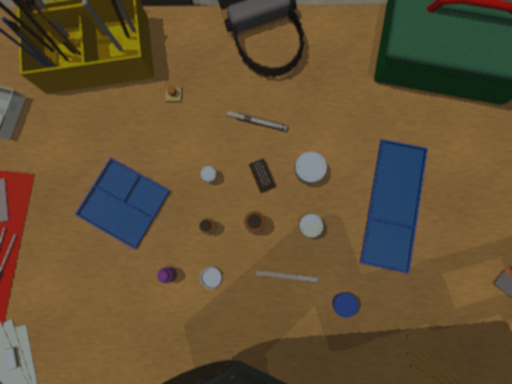

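View pics/scene0.png

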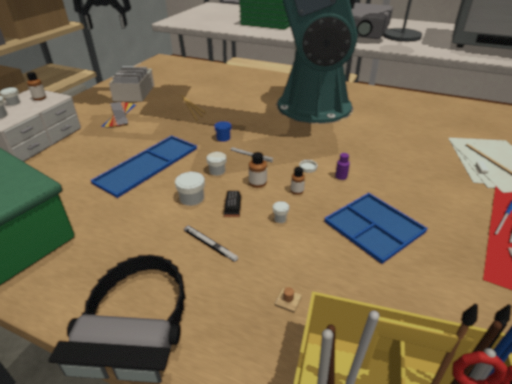

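View pics/wrist0.png

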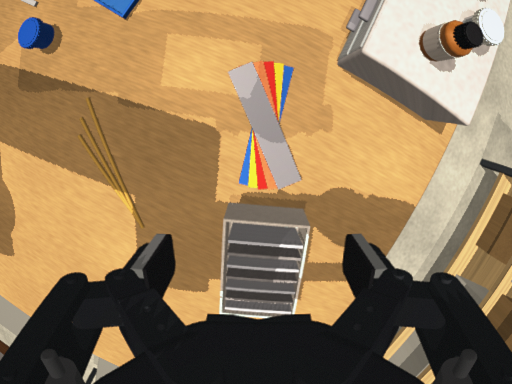

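```bash
python3 - <<'E'
import cv2, numpy as np
a=np.load("top0.npy")[90:320,60:440]; cv2.imwrite("pics/topz.png",cv2.resize(a,None,fx=2.1,fy=2.1,interpolation=cv2.INTER_CUBIC))
a=np.load("scene0.npy")[110:290,80:440]; cv2.imwrite("pics/scz.png",cv2.resize(a,None,fx=2.2,fy=2.2,interpolation=cv2.INTER_CUBIC))
E
```

```text
(no output)
```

View pics/topz.png

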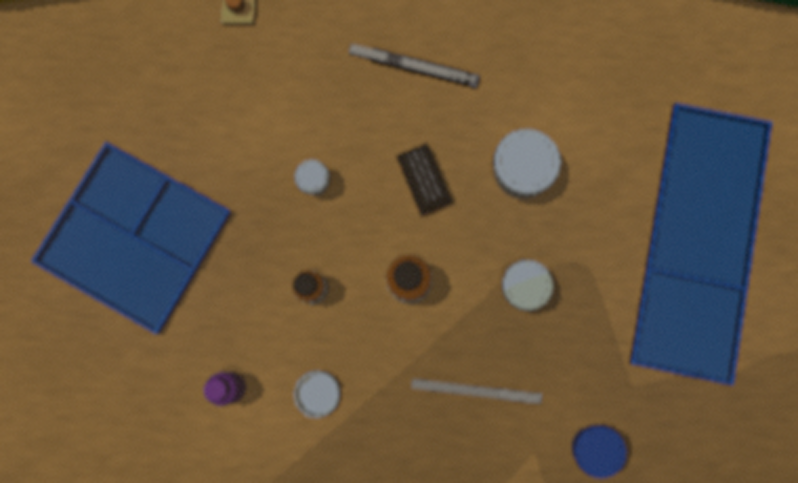

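View pics/scz.png

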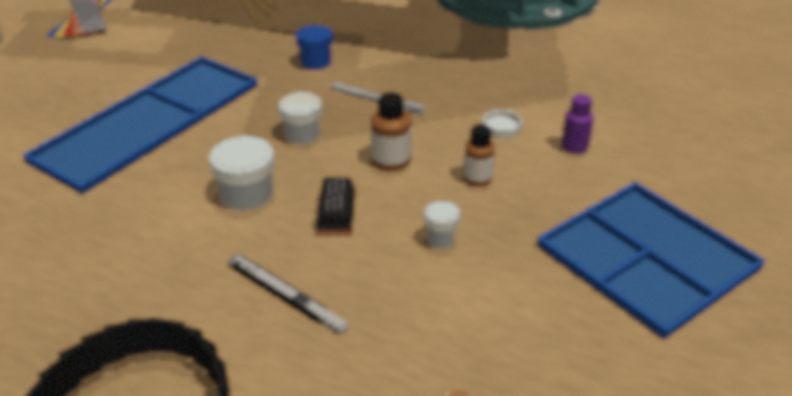

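```bash
cat > h.py <<'E'
import cv2, numpy as np
from scipy.spatial.transform import Rotation as R
from rig import readout, get_image, get_calibration
np.set_printoptions(precision=4,suppress=True)
def ray(cal,uv):
    f=192/np.tan(np.radians(cal["vertical_fov"])/2)
    uv=np.atleast_2d(np.float64(uv)); d=(uv-[cal["cx"],cal["cy"]])
    if cal.get("fish"):
        r=np.linalg.norm(d,axis=1,keepdims=True); th=r/f
        v=np.hstack([d/np.maximum(r,1e-9)*np.sin(th),np.cos(th)])
    else: v=np.hstack([d/f,np.ones((len(d),1))])
    T=np.array(cal["cam_to_world"]); return T[:3,3],v@T[:3,:3].T
def onplane(cal,uv,z):
    o,v=ray(cal,uv); return o+v*((z-o[2])/v[:,2:3])
def proj(cal,P):
    f=192/np.tan(np.radians(cal["vertical_fov"])/2)
    T=np.array(cal["cam_to_world"]); p=(np.atleast_2d(P)-T[:3,3])@T[:3,:3]
    if cal.get("fish"):
        rr=np.linalg.norm(p[:,:2],axis=1); th=np.arctan2(rr,p[:,2]); q=p[:,:2]/np.maximum(rr,1e-9)[:,None]*(th*f)[:,None]
    else: q=p[:,:2]/p[:,2:]*f
    return q+[cal["cx"],cal["cy"]]
def cal(n):
    c=dict(get_calibration(n)); c["fish"]=n=="wrist"; return c
def pose():
    o=readout.get_obs(); q=o["tool_rot"]; return o["position"],R.from_quat([q[1],q[2],q[3],q[0]]),o
def plan(target,jawang=None):
    """print shift in tool axes (cm) and turn, to target xyz, tool down, jaw axis (tool x) at world angle jawang (deg, mod 180)"""
    p,r,o=pose(); M=r.as_matrix()
    print("t",round(o["time_s"],2),"p",p,"gap",round(o["finger_gap"],4),"F",o["wrist_force"])
    a=np.degrees(np.arctan2(M[1,0],M[0,0])); print("jaw ang",round(a,1),"tool axes:\n",M)
    if jawang is not None:
        opts=[]
        for k in range(-2,3):
            t=jawang+180*k; 
            opts.append(t)
        t=min(opts,key=lambda t:abs(t-a)); 
        xa=np.array([np.cos(np.radians(t)),np.sin(np.radians(t)),0]); za=np.array([0,0,-1]); ya=np.cross(za,xa)
        D=np.stack([xa,ya,za],1); rv=R.from_matrix(M.T@D).as_rotvec(); print("rotvec",rv, "deg",np.degrees(rv))
    else: D=M
    if target is not None:
        d=np.array(target)-p
        print("shift now-axes cm",(M.T@d)*100,"shift final-axes cm",(D.T@d)*100)
E
python3 - <<'E'
from h import *
c=cal("top"); im=np.load("top0.npy"); hsv=cv2.cvtColor(im,cv2.COLOR_BGR2HSV)
m=cv2.inRange(hsv,(100,120,40),(120,255,255))
for cn in cv2.findContours(m,0,2)[0]:
    A=cv2.contourArea(cn)
    if A<300: continue
    rc=cv2.minAreaRect(cn); bx=cv2.boxPoints(rc); w=onplane(c,bx,0.012)[:,:2]
    print("blue",A,rc[0],bx.tolist()); print(w, w.mean(0), np.linalg.norm(w-np.roll(w,1,0),axis=1))
# whites
m=cv2.inRange(hsv,(0,0,120),(180,60,255)); 
for cn in cv2.findContours(m,0,2)[0]:
    A=cv2.contourArea(cn)
    if A<80 : continue
    rc=cv2.minAreaRect(cn); print("white",A,rc)
m=cv2.inRange(hsv,(0,0,0),(180,255,70)); 
for cn in cv2.findContours(m,0,2)[0]:
    A=cv2.contourArea(cn)
    if A<60 : continue
    rc=cv2.minAreaRect(cn); print("dark",A,rc)
E
```

```text
blue 405.0 (345.5, 304.5) [[334.0, 316.0], [334.0, 293.0], [357.0, 293.0], [357.0, 316.0]]
[[ 0.2758 -0.1494]
 [ 0.3189 -0.1504]
 [ 0.3194 -0.1949]
 [ 0.2763 -0.1935]] [ 0.2976 -0.1721] [0.0441 0.0431 0.0445 0.0431]
blue 4179.0 (122.19144439697266, 202.02220153808594) [[75.7213134765625, 213.47166442871094], [109.80400085449219, 155.7932586669922], [168.6615753173828, 190.57273864746094], [134.57888793945312, 248.2511444091797]]
[[0.4714 0.3718]
 [0.5931 0.31  ]
 [0.5198 0.1826]
 [0.4019 0.2461]] [0.4965 0.2776] [0.1436 0.1365 0.147  0.1339]
blue 5773.5 (394.151123046875, 205.86306762695312) [[360.12274169921875, 264.4391174316406], [380.26470947265625, 139.55882263183594], [428.17950439453125, 147.28701782226562], [408.03753662109375, 272.16729736328125]]
[[ 0.3741 -0.2029]
 [ 0.6288 -0.2531]
 [ 0.6124 -0.3501]
 [ 0.3601 -0.2953]] [ 0.4939 -0.2753] [0.0935 0.2597 0.0984 0.2582]
white 1770.0 ((18.0, 351.0), (64.0, 36.0), 90.0)
white 258.0 ((211.5, 277.5), (21.0, 17.0), 90.0)
white 374.0 ((310.70001220703125, 225.10000610351562), (22.135942459106445, 21.50348663330078), 71.56504821777
[... 376 characters left out ...]
ark 128.0 ((254.0, 220.5), (13.0, 12.0), 90.0)
dark 453.5 ((261.99139404296875, 175.1465606689453), (30.988319396972656, 16.150691986083984), 66.80140686035156)
dark 863.0 ((469.345947265625, 11.495083808898926), (86.97772216796875, 16.081783294677734), 9.593133926391602)
dark 4706.0 ((448.23455810546875, 53.36505889892578), (141.02542114257812, 84.82793426513672), 11.003541946411133)
dark 3958.5 ((266.640625, 41.42315673828125), (72.65665435791016, 74.98899841308594), 78.87081146240234)
dark 117.5 ((232.0, 4.0), (8.0, 28.0), 90.0)
dark 3163.0 ((120.90904998779297, 54.297508239746094), (73.4388427734375, 184.08303833007812), 56.192039489746094)
dark 4747.5 ((67.0, 35.0), (70.0, 134.0), 90.0)
```

```bash
python3 - <<'E'
from h import *
c=cal("top"); 
for n,uv,z in [("big",(311.3,167),.05),("mid",(311.5,226),.042),("small",(208.3,174),.036),("sbot",(205.8,225.3),.062),("bbot",(254,220.5),.078),("block",(262,175.1),.02)]:
    print(n,onplane(c,uv,z))
for n,a,b,z in [("cutter",(227.5,112.8),(287,128.5),.009),("block",tuple(np.array([413,150])/2.1+[60,90]),tuple(np.array([438,208])/2.1+[60,90]),.025)]:
    p=onplane(c,[a,b],z); d=p[1]-p[0]; print(n,p.mean(0),np.linalg.norm(d),np.degrees(np.arctan2(d[1],d[0])))
s=cal("scene")
# check: project into scene
for n,P in [("big",(0,0,0))]: pass
def tri(uvt,uvs):
    o1,v1=ray(c,uvt); o2,v2=ray(s,uvs)
    A=np.stack([v1[0],-v2[0]],1); t=np.linalg.lstsq(A,o2-o1,rcond=None)[0]
    a=o1+t[0]*v1[0]; b=o2+t[1]*v2[0]; return (a+b)/2,np.linalg.norm(a-b)
# zoomed scene coords /2.2+(80,110)
Z=lambda x,y:(x/2.2+80,y/2.2+110)
print(tri((311.3,167),Z(243,157)),tri((208.3,174),Z(442,214)),tri((205.8,225.3),Z(481,134)))
E
```

```text
big [[ 0.5613 -0.1058  0.05  ]]
mid [[ 0.4464 -0.1054  0.042 ]]
small [[0.5496 0.0984 0.036 ]]
sbot [[0.4446 0.0964 0.062 ]]
bbot [[0.4528 0.0046 0.078 ]]
block [[ 0.5512 -0.009   0.02  ]]
cutter [0.6711 0.0023 0.009 ] 0.13072373957251668 -105.42584383951402
block [ 0.55   -0.0102  0.025 ] 0.0619750346538001 -156.80501195165255
(array([ 0.5622, -0.105 ,  0.042 ]), np.float64(0.0038556379515211005)) (array([0.5507, 0.1003, 0.0294]), np.float64(0.002064259763561349)) (array([0.445 , 0.0993, 0.0517]), np.float64(0.002999423733783125))
```

```bash
python3 - <<'E'
from h import *
plan((0.5613,-0.1058,0.2),-15.4)
p,r,o=pose(); T=np.array(cal("wrist")["cam_to_world"]); print("cam in tool",r.as_matrix().T@(T[:3,3]-p)); print(r.as_matrix().T@T[:3,:3])
E
```

```text
t 0.15 p [ 0.2558 -0.5421  0.2306] gap 0.0853 F [-0.4416 -0.141   0.0967]
jaw ang -64.7 tool axes:
 [[ 0.4266 -0.0005  0.9044]
 [-0.9044  0.0014  0.4266]
 [-0.0015 -1.      0.0002]]
rotvec [-1.4649 -0.6716 -0.6737] deg [-83.9327 -38.4801 -38.5995]
shift now-axes cm [-26.4246   3.1085  46.2438] shift final-axes cm [ 17.8649 -50.1786   3.0608]
cam in tool [ 0.0005 -0.1429  0.0683]
[[ 1.      0.0001 -0.0005]
 [ 0.0005 -0.2714  0.9625]
 [-0.     -0.9625 -0.2714]]
```

```bash
cat >> h.py <<'E'
def desired(t):
    t=np.radians(t); xa=np.array([np.cos(t),np.sin(t),0]); ya=np.array([0,0,-1.]); return np.stack([xa,ya,np.cross(xa,ya)],1)
def plan(target,jaw=None,step=4.0,rot=.12,rowonly=False,exact=False):
    p,r,o=pose(); M=r.as_matrix(); a=np.degrees(np.arctan2(M[1,0],M[0,0]))
    print("t",round(o["time_s"],2),"p",p,"jaw",round(a,1),"tilt",np.round(np.degrees(np.arccos(-M[2,1])),2),"gap",round(o["finger_gap"],4),"F",o["wrist_force"],"j",o["joints"])
    if target is None: return
    if jaw is None: jaw=a
    t=jaw if exact else min([jaw+180*k for k in range(-3,4)],key=lambda t:abs(t-a))
    rv=R.from_matrix(M.T@desired(t)).as_rotvec()
    d=np.array(target)-p
    n=max(1,int(np.ceil(np.linalg.norm(d)*100/step)),int(np.ceil(np.linalg.norm(rv)/rot)))
    print("rows",n,"final jaw",t,"rv",rv,"d",d)
    for i in range(n):
        Mi=M@R.from_rotvec(rv*i/n).as_matrix()
        print(np.round(Mi.T@d*100/n,2).tolist(),np.round(rv/n,3).tolist())
E
python3 - <<'E'
from h import *
plan((0.5613,-0.1058,0.2),-15.4)
E
```

```text
t 0.15 p [ 0.2558 -0.5421  0.2306] jaw -64.7 tilt 0.09 gap 0.0853 F [-0.4416 -0.141   0.0967] j [-1.2451  0.3594  1.5112 -0.      1.2725 -0.1151]
rows 14 final jaw -15.4 rv [-0.0008 -0.8612 -0.0013] d [ 0.3055  0.4363 -0.0306]
[-1.89, 0.22, 3.3] [-0.0, -0.062, -0.0]
[-1.68, 0.22, 3.41] [-0.0, -0.062, -0.0]
[-1.47, 0.22, 3.51] [-0.0, -0.062, -0.0]
[-1.25, 0.22, 3.59] [-0.0, -0.062, -0.0]
[-1.03, 0.22, 3.66] [-0.0, -0.062, -0.0]
[-0.8, 0.22, 3.72] [-0.0, -0.062, -0.0]
[-0.57, 0.22, 3.76] [-0.0, -0.062, -0.0]
[-0.34, 0.22, 3.79] [-0.0, -0.062, -0.0]
[-0.1, 0.22, 3.8] [-0.0, -0.062, -0.0]
[0.13, 0.22, 3.8] [-0.0, -0.062, -0.0]
[0.36, 0.22, 3.79] [-0.0, -0.062, -0.0]
[0.6, 0.22, 3.76] [-0.0, -0.062, -0.0]
[0.83, 0.22, 3.71] [-0.0, -0.062, -0.0]
[1.05, 0.22, 3.66] [-0.0, -0.062, -0.0]
```

Call:
carry_out(steps=[[[-1.9,0,3.3],[0,-0.062,0],1],[[-1.7,0,3.4],[0,-0.062,0],1],[[-1.5,0,3.5],[0,-0.062,0],1],[[-1.25,0,3.6],[0,-0.062,0],1],[[-1.0,0,3.7],[0,-0.062,0],1],[[-0.8,0,3.7],[0,-0.062,0],1],[[-0.6,0,3.8],[0,-0.062,0],1],[[-0.3,0,3.8],[0,-0.062,0],1],[[-0.1,0,3.8],[0,-0.062,0],1],[[0.1,0,3.8],[0,-0.062,0],1]])

```text
time_s: 0.98
position: [0.4739, -0.2218, 0.2272]
tool_rot: [-0.685, 0.686, -0.174, 0.172]
wrist_force: [0.6, -0.5, 0.1]
finger_gap: 0.0854
```

```bash
python3 - <<'E'
from h import *
plan((0.5613,-0.1058,0.23),-15.4)
E
```

```text
t 0.98 p [ 0.4739 -0.2218  0.2272] jaw -28.4 tilt 0.19 gap 0.0854 F [ 0.598  -0.5215  0.0562] j [-0.5681  0.2539  1.6778 -0.0027  1.2121 -0.0719]
rows 4 final jaw -15.4 rv [ 0.0021 -0.2264 -0.0026] d [0.0874 0.116  0.0028]
[0.55, -0.08, 3.59] [0.001, -0.057, -0.001]
[0.75, -0.08, 3.55] [0.001, -0.057, -0.001]
[0.95, -0.07, 3.51] [0.001, -0.057, -0.001]
[1.14, -0.07, 3.45] [0.001, -0.057, -0.001]
```

Call:
carry_out(steps=[[[0.55,0,3.7],[0,-0.058,0],1],[[0.75,0,3.6],[0,-0.058,0],1],[[0.95,0,3.5],[0,-0.058,0],1],[[1.1,0,3.4],[0,-0.058,0],1],[[0,0,0],[0,0,0],1]])

```text
time_s: 1.4
position: [0.5662, -0.0911, 0.2262]
tool_rot: [0.702, -0.701, 0.087, -0.085]
wrist_force: [-0.0, -0.6, 0.8]
finger_gap: 0.0855
```

```bash
python3 - <<'E'
from h import *
plan((0.5613,-0.1058,0.05),-15.4)
c=cal("wrist"); im=get_image("wrist"); np.save("w1.npy",im); cv2.imwrite("pics/w1.png",im); np.save("w1c.npy",c,allow_pickle=True)
for n,P in [("big",(.5613,-.1058,.05)),("cut",(.6711,.0023,.009)),("block",(.551,-.009,.02)),("mid",(.4464,-.1054,.042)),("small",(.55,.099,.036))]: print(n,proj(c,P))
E
```

```text
t 1.4 p [ 0.5662 -0.0911  0.2262] jaw -13.9 tilt 0.16 gap 0.0855 F [-0.0133 -0.5667  0.7752] j [-0.2808  0.3268  1.5732  0.0014  1.244  -0.038 ]
rows 5 final jaw -15.4 rv [-0.0014  0.0255 -0.0024] d [-0.0049 -0.0147 -0.1762]
[-0.02, 3.52, -0.31] [-0.0, 0.005, -0.0]
[-0.02, 3.52, -0.31] [-0.0, 0.005, -0.0]
[-0.02, 3.52, -0.31] [-0.0, 0.005, -0.0]
[-0.02, 3.52, -0.31] [-0.0, 0.005, -0.0]
[-0.02, 3.52, -0.31] [-0.0, 0.005, -0.0]
big [[257.807  183.0455]]
cut [[324.6149  69.6222]]
block [[229.2229 100.4817]]
mid [[165.0136 203.4532]]
small [[204.2738  12.0304]]
```

View pics/w1.png

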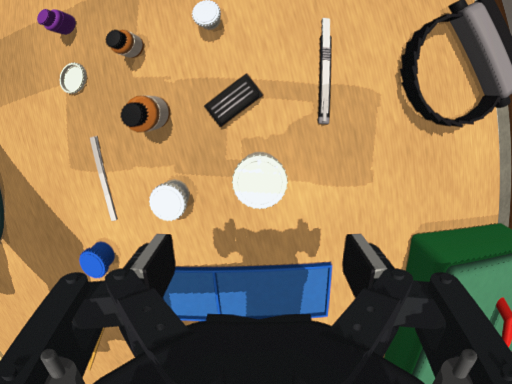

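```bash
python3 - <<'E'
from h import *
c=np.load("w1c.npy",allow_pickle=True).item(); im=np.load("w1.npy"); g=cv2.cvtColor(im,cv2.COLOR_BGR2HSV)
m=cv2.inRange(g,(0,0,170),(180,45,255))
for cn in cv2.findContours(m,0,2)[0]:
    if cv2.contourArea(cn)>150:
        rc=cv2.minAreaRect(cn); (x,y),r=cv2.minEnclosingCircle(cn); print("white",rc,"circ",x,y,r)
m=cv2.inRange(g,(0,0,0),(180,140,75)); m[230:]=0
for cn in cv2.findContours(m,0,2)[0]:
    if cv2.contourArea(cn)>150:
        rc=cv2.minAreaRect(cn);print("dark",rc,cv2.boxPoints(rc).tolist())
for n,uv,z in [("big",(260,181),.05),("mid",(169.3,201),.042),("small",(206.3,13.3),.036)]: print(n,onplane(c,uv,z))
cv2.imwrite("pics/w1z.png",cv2.resize(im[0:140,190:390],None,fx=4,fy=4,interpolation=cv2.INTER_CUBIC))
E
```

```text
white ((166.8529510498047, 202.0882568359375), (36.1378059387207, 35.16766357421875), 14.03624439239502) circ 167.4122772216797 201.8976593017578 18.875944137573242
white ((259.3378601074219, 181.0270233154297), (53.42967224121094, 54.25166702270508), 80.53767395019531) circ 259.373046875 181.4869842529297 27.63181495666504
white ((102.23399353027344, 178.5707244873047), (85.60926055908203, 4.930054664611816), 75.11373901367188) circ 102.5 178.5 42.80780792236328
white ((71.0, 77.5), (29.0, 22.0), 90.0) circ 71.5 77.5 15.182326316833496
white ((325.4999694824219, 90.0), (6.999999046325684, 59.99999237060547), 0.0) circ 325.5 90.0 30.10408592224121
white ((325.5, 33.0), (30.0, 7.0), 90.0) circ 325.5 33.0 15.207006454467773
white ((205.25003051757812, 12.250007629394531), (24.748737335205078, 26.870054244995117), 45.0) circ 205.5 12.0 14.080227851867676
dark ((133.48648071289062, 113.9189224243164), (22.687061309814453, 25.31744384765625), 80.53767395019531) [[119.13512420654297, 104.81082153320312], [144.10809326171875, 100.64865112304688], [147.83782958984375, 123.02702331542969], [1
[... 490 characters left out ...]
9999618530273], [127.20000457763672, 35.599998474121094], [119.5999984741211, 50.79999542236328]]
dark ((500.322509765625, 27.76868438720703), (71.53669738769531, 17.421802520751953), 59.45243453979492) [[474.6412353515625, 1.3920574188232422], [489.64501953125, -7.46263313293457], [526.0037841796875, 54.14530944824219], [511.0, 63.0]]
dark ((447.0659484863281, 70.86064147949219), (115.5793685913086, 94.11534881591797), 63.69303894042969) [[379.27069091796875, 39.91111373901367], [463.63873291015625, -1.7989387512207031], [514.8612060546875, 101.81016540527344], [430.4931640625, 143.5202178955078]]
big [[ 0.5642 -0.1041  0.05  ]]
mid [[ 0.4528 -0.1037  0.042 ]]
small [[0.5519 0.0967 0.036 ]]
```

View pics/w1z.png

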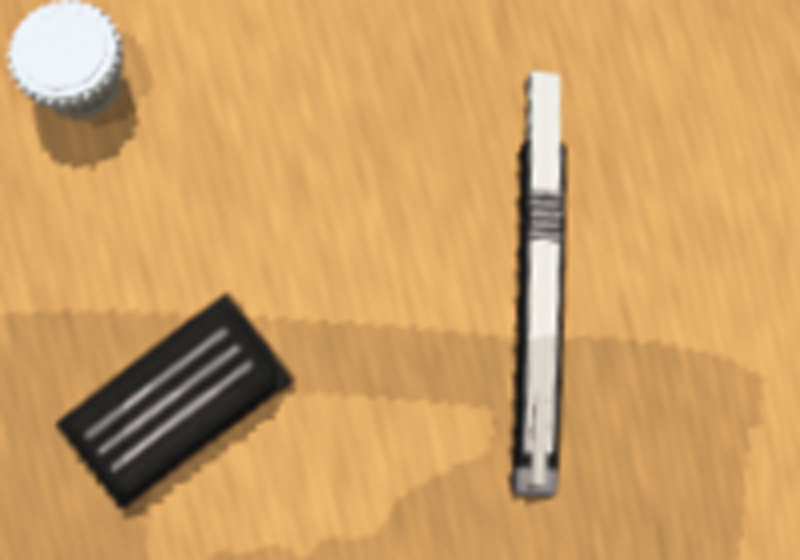

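```bash
python3 - <<'E'
from h import *
plan((0.5635,-0.1045,0.02),-13.9)
E
```

```text
t 1.45 p [ 0.5645 -0.093   0.226 ] jaw -14.1 tilt 0.23 gap 0.0856 F [ 0.5947 -0.8863  0.0539] j [-0.2836  0.326   1.575  -0.0007  1.2445 -0.0381]
rows 6 final jaw -13.9 rv [ 0.0005 -0.0026 -0.004 ] d [-0.001  -0.0115 -0.206 ]
[0.04, 3.43, -0.19] [0.0, -0.0, -0.001]
[0.04, 3.43, -0.19] [0.0, -0.0, -0.001]
[0.04, 3.43, -0.19] [0.0, -0.0, -0.001]
[0.04, 3.43, -0.19] [0.0, -0.0, -0.001]
[0.03, 3.43, -0.19] [0.0, -0.0, -0.001]
[0.03, 3.43, -0.19] [0.0, -0.0, -0.001]
```

Call:
carry_out(steps=[[[0.1,2.5,-0.6],[0,0,0],1],[[0.1,3.4,-0.6],[0,0,0],1],[[0,3.4,0],[0,0,0],1],[[0,2,0],[0,0,0],1],[[0,0,0],[0,0,0],1]])

```text
time_s: 1.87
position: [0.5638, -0.1085, 0.1115]
tool_rot: [-0.701, 0.703, -0.086, 0.087]
wrist_force: [0.1, 0.8, -0.5]
finger_gap: 0.0854
```

```bash
python3 - <<'E'
from h import *
plan((0.5635,-0.1045,0.02),-13.9)
c=cal("wrist"); im=get_image("wrist"); cv2.imwrite("pics/w2.png",im)
print(proj(c,[(.5635,-.1045,.05),(.5645,-.1035,.05)]))
E
```

```text
t 1.87 p [ 0.5638 -0.1085  0.1115] jaw -14.1 tilt 0.21 gap 0.0854 F [ 0.1497  0.7712 -0.5002] j [-0.3082  0.4544  1.6962 -0.0039  0.9892 -0.0602]
rows 3 final jaw -13.9 rv [ 0.0034 -0.0033  0.0015] d [-0.0003  0.004  -0.0915]
[-0.05, 3.05, 0.14] [0.001, -0.001, 0.001]
[-0.04, 3.05, 0.13] [0.001, -0.001, 0.001]
[-0.04, 3.05, 0.13] [0.001, -0.001, 0.001]
[[256.6986 197.0488]
 [257.7061 195.4402]]
```

View pics/w2.png

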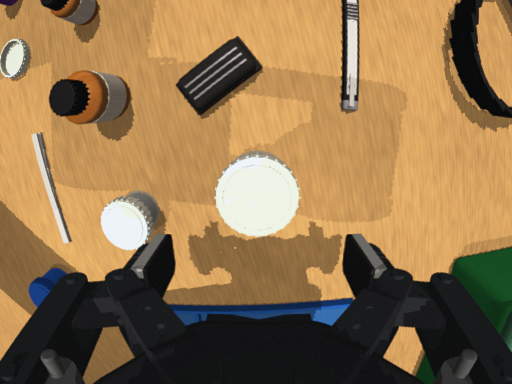

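Call:
carry_out(steps=[[[-0.05,2.8,0.5],[0,0,0],1],[[0,3.0,0],[0,0,0],1],[[0,2.8,0],[0,0,0],1],[[0,0.6,0],[0,0,0],1],[[0,0,0],[0,0,0],0.5],[[0,0,0],[0,0,0],0.5],[[0,0,0],[0,0,0],0.5],[[0,0,0],[0,0,0],0.5]])

```text
time_s: 2.58
position: [0.5726, -0.111, 0.0316]
tool_rot: [-0.699, 0.704, -0.082, 0.095]
wrist_force: [0.4, -0.7, -1.1]
finger_gap: 0.0603
```

```bash
python3 - <<'E'
from h import *
plan((0.5643,-0.1035,0.02),-13.9)
E
```

```text
t 2.58 p [ 0.5726 -0.111   0.0316] jaw -14.4 tilt 1.14 gap 0.0603 F [ 0.3546 -0.6528 -1.0675] j [-0.307   0.5702  1.7466 -0.0064  0.8054 -0.0505]
rows 1 final jaw -13.9 rv [ 0.0057 -0.0096  0.0191] d [-0.0083  0.0075 -0.0116]
[-1.01, 1.14, 0.53] [0.006, -0.01, 0.019]
```

Call:
carry_out(steps=[[[0,0,0],[0,0,0],1],[[0,0,0],[0,0,0],1],[[0,0,0],[0,0,0],1]])

```text
time_s: 2.83
position: [0.5757, -0.1121, 0.0358]
tool_rot: [-0.698, 0.705, -0.08, 0.098]
wrist_force: [-0.8, -0.1, 0.1]
finger_gap: 0.0854
```

```bash
python3 - <<'E'
from h import *
plan((0.5643,-0.1035,0.02),-13.9)
c=cal("wrist"); im=get_image("wrist"); cv2.imwrite("pics/w3.png",im)
E
```

```text
t 2.83 p [ 0.5757 -0.1121  0.0358] jaw -14.4 tilt 1.57 gap 0.0854 F [-0.8316 -0.1419  0.1054] j [-0.3071  0.5645  1.7432 -0.0064  0.8069 -0.0505]
rows 1 final jaw -13.9 rv [ 0.0062 -0.0097  0.0266] d [-0.0114  0.0086 -0.0158]
[-1.36, 1.54, 0.56] [0.006, -0.01, 0.027]
```

View pics/w3.png

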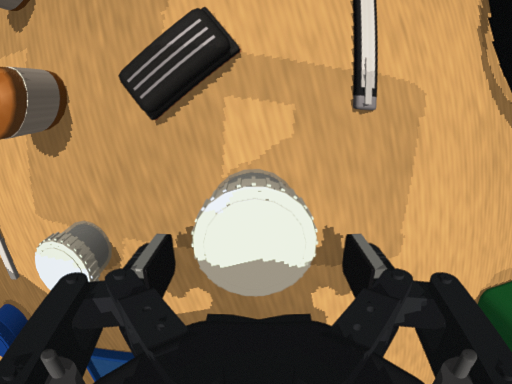

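```bash
python3 - <<'E'
from h import *
c=cal("wrist"); print(onplane(c,[(255,237)],.05))
E
```

```text
[[ 0.5758 -0.104   0.05  ]]
```

Call:
carry_out(steps=[[[-1.4,1.6,0.6],[0,-0.01,0.027],1],[[-0.1,0.13,0],[0,0,0.002],1],[[-0.1,0.13,0],[0,0,0.002],1]])

```text
time_s: 3.13
position: [0.5625, -0.1022, 0.0164]
tool_rot: [-0.7, 0.704, -0.087, 0.084]
wrist_force: [3.9, -0.7, 0.5]
finger_gap: 0.0854
```

```bash
python3 - <<'E'
from h import *
plan((0.5643,-0.1035,0.02),-13.9)
E
```

```text
t 3.13 p [ 0.5625 -0.1022  0.0164] jaw -13.8 tilt 0.42 gap 0.0854 F [ 3.8532 -0.6703  0.5206] j [-0.2962  0.5904  1.7618 -0.0092  0.7927 -0.0482]
rows 1 final jaw -13.9 rv [ 0.0064  0.0011 -0.0036] d [ 0.0018 -0.0013  0.0036]
[0.21, -0.36, -0.09] [0.006, 0.001, -0.004]
```

Call:
carry_out(steps=[[[1.0,0,0],[0,0,0],1],[[0,0.05,0],[0,0,0],1],[[0,0.05,0],[0,0,0],0.5],[[0,0.05,0],[0,0,0],0.5],[[0,0.05,0],[0,0,0],0.5],[[0,0.05,0],[0,0,0],0.5]])

```text
time_s: 3.63
position: [0.572, -0.1041, 0.0133]
tool_rot: [-0.7, 0.704, -0.088, 0.082]
wrist_force: [-0.9, 0.5, 2.5]
finger_gap: 0.0606
```

```bash
python3 - <<'E'
from h import *
plan((0.5743,-0.1035,0.02),-13.9)
E
```

```text
t 3.63 p [ 0.572  -0.1041  0.0133] jaw -13.8 tilt 0.55 gap 0.0606 F [-0.8754  0.5263  2.4533] j [-0.2945  0.6056  1.7374 -0.0091  0.8056 -0.0473]
rows 1 final jaw -13.9 rv [ 0.0062  0.0016 -0.0074] d [0.0023 0.0006 0.0067]
[0.2, -0.67, 0.11] [0.006, 0.002, -0.007]
```

Call:
carry_out(steps=[[[0,-1.5,0],[0,0,0],0],[[0,-3,0],[0,0,0],0],[[0,-3.5,0],[0,0,0],0],[[0,-1,0],[0,0,0],0]])

```text
time_s: 3.97
position: [0.5689, -0.1028, 0.1022]
tool_rot: [-0.701, 0.703, -0.092, 0.079]
wrist_force: [1.1, -0.1, -1.2]
finger_gap: 0.0607
```

```bash
python3 - <<'E'
from h import *
plan((0.4126,-0.2586,0.11),-11.6)
E
```

```text
t 3.97 p [ 0.5689 -0.1028  0.1022] jaw -13.8 tilt 1.07 gap 0.0607 F [ 1.116  -0.1341 -1.1942] j [-0.2941  0.4799  1.6784 -0.0077  1.0009 -0.0483]
rows 6 final jaw -11.6 rv [ 0.0052 -0.039  -0.018 ] d [-0.1563 -0.1558  0.0078]
[-1.91, -0.08, -3.14] [0.001, -0.007, -0.003]
[-1.93, -0.09, -3.13] [0.001, -0.007, -0.003]
[-1.95, -0.1, -3.12] [0.001, -0.007, -0.003]
[-1.97, -0.1, -3.11] [0.001, -0.007, -0.003]
[-1.99, -0.11, -3.09] [0.001, -0.007, -0.003]
[-2.01, -0.12, -3.08] [0.001, -0.007, -0.003]
```

Call:
carry_out(steps=[[[-1.9,-0.2,-3.1],[0,-0.007,-0.003],0],[[-1.9,-0.1,-3.1],[0,-0.007,-0.003],0],[[-1.95,-0.1,-3.1],[0,-0.007,-0.003],0],[[-2,-0.1,-3.1],[0,-0.007,-0.003],0],[[-2,-0.1,-3.1],[0,-0.007,-0.003],0],[[-2,0,-3.0],[0,-0.007,-0.003],0],[[0,0,0],[0,0,0],0]])

```text
time_s: 4.55
position: [0.413, -0.2625, 0.1129]
tool_rot: [-0.701, 0.707, -0.063, 0.072]
wrist_force: [-0.9, 0.5, -1.6]
finger_gap: 0.0606
```

```bash
python3 - <<'E'
from h import *
plan((0.4126,-0.2586,0.0163),-11.6)
c=cal("wrist"); im=get_image("wrist"); cv2.imwrite("pics/w4.png",im); np.save("w4.npy",im);np.save("w4c.npy",c,allow_pickle=True)
E
```

```text
t 4.55 p [ 0.413  -0.2625  0.1129] jaw -10.9 tilt 0.88 gap 0.0606 F [-0.8977  0.5145 -1.6157] j [-0.7074  0.3454  1.8907  0.      0.8901 -0.5173]
rows 3 final jaw -11.6 rv [0.0075 0.0124 0.0134] d [-0.0004  0.0039 -0.0966]
[-0.08, 3.22, 0.15] [0.002, 0.004, 0.004]
[-0.07, 3.22, 0.14] [0.002, 0.004, 0.004]
[-0.05, 3.22, 0.13] [0.002, 0.004, 0.004]
```

View pics/w4.png

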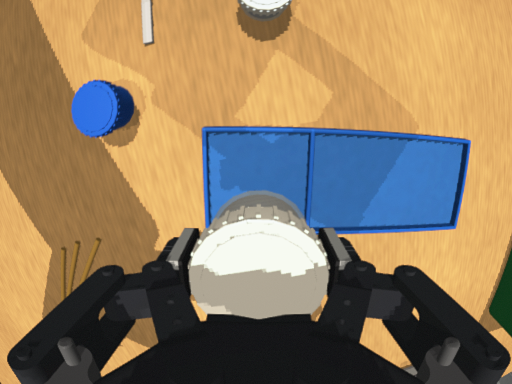

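```bash
python3 - <<'E'
from h import *
c=np.load("w4c.npy",allow_pickle=True).item()
P=onplane(c,[(202,127.5),(470.5,139.5),(456.5,229.5),(205.5,227.5),(311.5,129.5),(310,228)],.012); print(P)
w=P[:4,:2]
for i,j in [(0,1),(3,2),(3,0),(2,1)]:
    d=w[j]-w[i]; print(np.linalg.norm(d),np.degrees(np.arctan2(d[1],d[0])))
print(w.mean(0))
E
```

```text
[[ 0.3783 -0.204   0.012 ]
 [ 0.6316 -0.255   0.012 ]
 [ 0.6146 -0.3505  0.012 ]
 [ 0.3604 -0.2909  0.012 ]
 [ 0.4666 -0.2228  0.012 ]
 [ 0.4527 -0.3097  0.012 ]]
0.258442400648859 -11.394783415667462
0.2611006160649737 -13.194152121220682
0.08876722951899496 78.36194870069137
0.09698881275255523 79.87694921953093
[ 0.4962 -0.2751]
```

```bash
python3 - <<'E'
from h import *
c=np.load("w4c.npy",allow_pickle=True).item()
print(onplane(c,[(189,268),(329,268),(259,270),(258,219)],.15))
plan((0.415,-0.259,0.03),-11.6)
E
```

```text
[[ 0.3848 -0.2529  0.15  ]
 [ 0.4423 -0.2645  0.15  ]
 [ 0.4134 -0.2589  0.15  ]
 [ 0.4173 -0.2364  0.15  ]]
t 4.6 p [ 0.4147 -0.2611  0.113 ] jaw -11.0 tilt 0.9 gap 0.0604 F [ 0.2618  0.2863 -1.2224] j [-0.7042  0.3459  1.8896  0.0019  0.8904 -0.5139]
rows 3 final jaw -11.6 rv [0.0063 0.011  0.0144] d [ 0.0003  0.0021 -0.083 ]
[-0.04, 2.76, 0.09] [0.002, 0.004, 0.005]
[-0.03, 2.76, 0.08] [0.002, 0.004, 0.005]
[-0.02, 2.77, 0.08] [0.002, 0.004, 0.005]
```

Call:
carry_out(steps=[[[0.1,2.5,0.4],[0.006,0.01,0.014],0],[[0.1,2.7,0],[0,0,0],0],[[0,2.5,0],[0,0,0],0]])

```text
time_s: 4.85
position: [0.4225, -0.2615, 0.0387]
tool_rot: [-0.701, 0.706, -0.069, 0.077]
wrist_force: [-0.2, -0.3, -1.1]
finger_gap: 0.0604
```

```bash
python3 - <<'E'
from h import *
plan((0.416,-0.257,0.017),-11.6)
E
```

```text
t 4.85 p [ 0.4225 -0.2615  0.0387] jaw -11.9 tilt 0.78 gap 0.0604 F [-0.2044 -0.3387 -1.1021] j [-0.694   0.4779  1.9328  0.0014  0.7173 -0.4879]
rows 1 final jaw -11.6 rv [ 0.0056 -0.0046  0.0124] d [-0.0065  0.0045 -0.0217]
[-0.75, 2.16, 0.31] [0.006, -0.005, 0.012]
```

Call:
carry_out(steps=[[[-0.7,0.9,0.3],[0.006,-0.005,0.012],0],[[0,0.6,0],[0,0,0],0],[[0,0.2,0],[0,0,0],0]])

```text
time_s: 5.1
position: [0.4149, -0.253, 0.0168]
tool_rot: [0.706, -0.701, 0.073, -0.068]
wrist_force: [0.9, -0.3, -1.3]
finger_gap: 0.0608
```

```bash
python3 - <<'E'
from h import *
plan((0.416,-0.257,0.017),-11.6)
E
```

```text
t 5.1 p [ 0.4149 -0.253   0.0168] jaw -11.5 tilt 0.52 gap 0.0608 F [ 0.8784 -0.3319 -1.2602] j [-0.6906  0.5155  1.9517  0.0018  0.6834 -0.4919]
rows 1 final jaw -11.6 rv [-0.0053  0.0023 -0.0075] d [ 0.0011 -0.004   0.0002]
[0.19, -0.03, -0.37] [-0.005, 0.002, -0.007]
```

Call:
carry_out(steps=[[[0.15,-0.1,-0.4],[-0.005,0,-0.007],0],[[0,0.15,0],[0,0,0],0],[[0,0.1,0],[0,0,0],0],[[0,0.1,0],[0,0,0],0]])

```text
time_s: 5.43
position: [0.4166, -0.2567, 0.0165]
tool_rot: [-0.703, 0.704, -0.07, 0.07]
wrist_force: [-2.4, 1.7, 7.8]
finger_gap: 0.0607
```

```bash
python3 - <<'E'
from h import *
plan((0.416,-0.257,0.016),-11.6)
E
```

```text
t 5.43 p [ 0.4166 -0.2567  0.0165] jaw -11.4 tilt 0.04 gap 0.0607 F [-2.3534  1.739   7.8191] j [-0.6936  0.5158  1.9524 -0.0001  0.6726 -0.4951]
rows 1 final jaw -11.6 rv [0.0004 0.004  0.0007] d [-0.0006 -0.0003 -0.0005]
[-0.05, 0.05, -0.04] [0.0, 0.004, 0.001]
```

Contact (7.8 N). Release and rise.

Call:
carry_out(steps=[[[0,0,0],[0,0,0],1],[[0,0,0],[0,0,0],1],[[0,-0.3,0],[0,0,0],1],[[0,-2,0],[0,0,0],1],[[0,-3.5,0],[0,0,0],1],[[0,-3.5,0],[0,0,0],1],[[0,-3.5,0],[0,0,0],1],[[0,-2,0],[0,0,0],1]])

```text
time_s: 6.1
position: [0.4156, -0.2562, 0.1701]
tool_rot: [0.704, -0.703, 0.071, -0.07]
wrist_force: [0.6, -0.6, -0.2]
finger_gap: 0.0853
```

```bash
python3 - <<'E'
from h import *
# cutter from w1
c=np.load("w1c.npy",allow_pickle=True).item()
P=onplane(c,[(326.2,18),(323.7,123.7)],.009); d=P[1]-P[0]; print(P,P.mean(0),np.linalg.norm(d),np.degrees(np.arctan2(d[1],d[0])))
B=onplane(c,[[203.3,105],[246.4,73],[262.7,95],[219.7,127]],.025);print(B.mean(0),np.degrees(np.arctan2(*(B[1]-B[0])[1::-1])),np.linalg.norm(B[1]-B[0]),np.linalg.norm(B[2]-B[1]))
plan((0.672,0.002,0.15),-15.4)
im=get_image("wrist"); cv2.imwrite("pics/w5.png",im)
E
```

```text
[[ 0.6899  0.0666  0.009 ]
 [ 0.6548 -0.0625  0.009 ]] [0.6724 0.002  0.009 ] 0.13386150882018014 -105.19636673487398
[ 0.5556 -0.0096  0.025 ] 21.931440251971704 0.06176741616542741 0.03169848829473294
t 6.1 p [ 0.4156 -0.2562  0.1701] jaw -11.4 tilt 0.07 gap 0.0853 F [ 0.6451 -0.6096 -0.2113] j [-0.6942  0.2701  1.8201  0.      1.0527 -0.4949]
rows 10 final jaw -15.4 rv [-0.0006  0.0695 -0.0011] d [ 0.2564  0.2582 -0.0201]
[2.0, 0.2, 3.04] [-0.0, 0.007, -0.0]
[1.98, 0.2, 3.05] [-0.0, 0.007, -0.0]
[1.96, 0.2, 3.07] [-0.0, 0.007, -0.0]
[1.94, 0.2, 3.08] [-0.0, 0.007, -0.0]
[1.92, 0.2, 3.09] [-0.0, 0.007, -0.0]
[1.9, 0.2, 3.11] [-0.0, 0.007, -0.0]
[1.87, 0.2, 3.12] [-0.0, 0.007, -0.0]
[1.85, 0.2, 3.13] [-0.0, 0.007, -0.0]
[1.83, 0.2, 3.15] [-0.0, 0.007, -0.0]
[1.81, 0.2, 3.16] [-0.0, 0.007, -0.0]
```

View pics/w5.png

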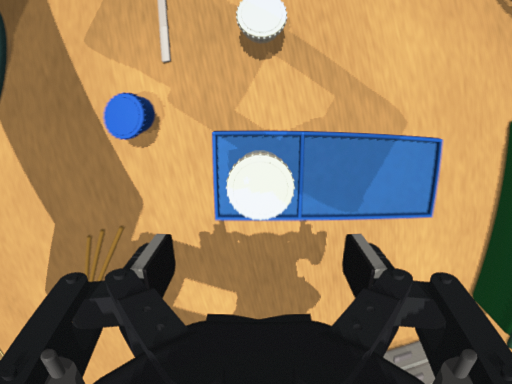

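```bash
python3 - <<'E'
from h import *
c=cal("wrist")
print(onplane(c,[(260.5,186.5)],.053))
P=onplane(c,[(212.5,130.5),(441.5,138.5),(433,216.5),(216,219.5),(303,133),(300.5,218)],.012); print(P,P[:4].mean(0))
w=P[:4,:2]
for i,j in [(0,1),(3,2),(3,0),(2,1)]:
    d=w[j]-w[i]; print(np.linalg.norm(d),np.degrees(np.arctan2(d[1],d[0])))
E
```

```text
[[ 0.4185 -0.2624  0.053 ]]
[[ 0.3801 -0.2053  0.012 ]
 [ 0.6365 -0.2583  0.012 ]
 [ 0.6206 -0.3544  0.012 ]
 [ 0.361  -0.301   0.012 ]
 [ 0.4707 -0.2263  0.012 ]
 [ 0.4529 -0.3178  0.012 ]] [ 0.4996 -0.2798  0.012 ]
0.26178108103859293 -11.676484121953196
0.26498347902492775 -11.629189615586611
0.09751265994481084 78.70582642439169
0.09736802288574303 80.59136733208146
```

Call:
carry_out(steps=[[[2.0,0.2,3.1],[0,0.007,0],1],[[2.0,0.2,3.1],[0,0.007,0],1],[[2.0,0.2,3.1],[0,0.007,0],1],[[1.9,0.2,3.1],[0,0.007,0],1],[[1.9,0.2,3.1],[0,0.007,0],1],[[1.9,0.2,3.1],[0,0.007,0],1],[[1.9,0.2,3.1],[0,0.007,0],1],[[1.9,0.2,3.1],[0,0.007,0],1],[[1.8,0.2,3.1],[0,0.007,0],1],[[1.8,0.2,3.1],[0,0.007,0],0.6]])

```text
time_s: 6.98
position: [0.6869, 0.0015, 0.1619]
tool_rot: [-0.696, 0.704, -0.093, 0.108]
wrist_force: [0.1, -1.0, 0.6]
finger_gap: 0.0756
```

```bash
python3 - <<'E'
from h import *
plan((0.672,0.002,0.10),-15.3)
E
```

```text
t 6.98 p [0.6869 0.0015 0.1619] jaw -16.3 tilt 1.38 gap 0.0756 F [ 0.121  -1.0225  0.5668] j [-0.0912  0.5329  1.3997 -0.014   1.1887  0.1988]
rows 2 final jaw -15.3 rv [ 0.009  -0.0179  0.0224] d [-0.0149  0.0005 -0.0619]
[-0.79, 3.08, -0.16] [0.004, -0.009, 0.011]
[-0.76, 3.09, -0.17] [0.004, -0.009, 0.011]
```

Call:
carry_out(steps=[[[-0.8,3.0,-0.15],[0.004,-0.009,0.011],0.6],[[-0.8,3.0,-0.15],[0.004,-0.009,0.011],0.6],[[0,0,0],[0,0,0],0.6]])

```text
time_s: 7.23
position: [0.6816, 0.0102, 0.1024]
tool_rot: [0.702, -0.7, 0.087, -0.096]
wrist_force: [-2.1, -0.5, -0.1]
finger_gap: 0.0514
```

```bash
python3 - <<'E'
from h import *
plan((0.672,0.002,0.003),-15.3)
c=cal("wrist"); im=get_image("wrist"); cv2.imwrite("pics/w6.png",im); np.save("w6.npy",im);np.save("w6c.npy",c,allow_pickle=True)
E
```

```text
t 7.23 p [0.6816 0.0102 0.1024] jaw -14.9 tilt 0.77 gap 0.0514 F [-2.0573 -0.4981 -0.0973] j [-0.0875  0.5899  1.4593  0.0024  1.0791  0.1708]
rows 3 final jaw -15.3 rv [-0.0044  0.0076  0.0128] d [-0.0096 -0.0082 -0.0994]
[-0.28, 3.31, -0.36] [-0.001, 0.003, 0.004]
[-0.27, 3.31, -0.36] [-0.001, 0.003, 0.004]
[-0.25, 3.31, -0.35] [-0.001, 0.003, 0.004]
```

View pics/w6.png

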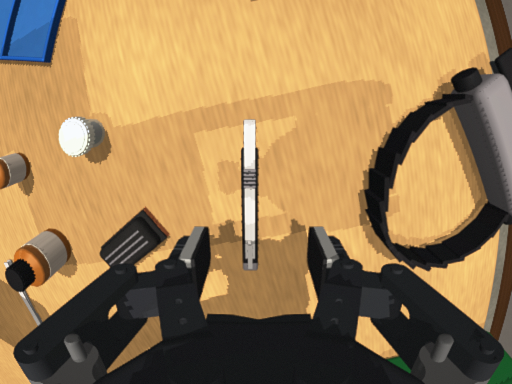

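```bash
python3 - <<'E'
from h import *
c=np.load("w6c.npy",allow_pickle=True).item()
P=onplane(c,[(250,120.5),(250,269.5)],.008); d=P[1]-P[0]; print(P,P.mean(0),np.linalg.norm(d),np.degrees(np.arctan2(d[1],d[0])))
m=P.mean(0)
plan((m[0],m[1],0.003),np.degrees(np.arctan2(d[1],d[0]))+90)
plan((m[0],m[1],0.003),-14.9)
E
```

```text
[[ 0.691   0.0671  0.008 ]
 [ 0.6557 -0.0616  0.008 ]] [0.6734 0.0027 0.008 ] 0.13349608860350842 -105.33214043883677
t 7.28 p [0.683  0.0097 0.1049] jaw -14.9 tilt 0.94 gap 0.0515 F [ 0.632   0.7885 -0.2055] j [-0.0878  0.5875  1.4567  0.002   1.0811  0.1714]
rows 3 final jaw -15.332140438836774 rv [-0.0046  0.0074  0.0157] d [-0.0097 -0.007  -0.1019]
[-0.31, 3.39, -0.32] [-0.002, 0.002, 0.005]
[-0.29, 3.39, -0.32] [-0.002, 0.002, 0.005]
[-0.27, 3.4, -0.31] [-0.002, 0.002, 0.005]
t 7.28 p [0.683  0.0097 0.1049] jaw -14.9 tilt 0.94 gap 0.0515 F [ 0.632   0.7885 -0.2055] j [-0.0878  0.5875  1.4567  0.002   1.0811  0.1714]
rows 3 final jaw -14.9 rv [-0.0046 -0.0001  0.0157] d [-0.0097 -0.007  -0.1019]
[-0.31, 3.39, -0.32] [-0.002, -0.0, 0.005]
[-0.29, 3.39, -0.32] [-0.002, -0.0, 0.005]
[-0.27, 3.4, -0.31] [-0.002, -0.0, 0.005]
```

Call:
carry_out(steps=[[[-0.5,2.0,-0.5],[0,0.007,0.016],0.5],[[-0.5,3.0,-0.5],[0,0,0],0.5],[[0,2.5,0],[0,0,0],0.5]])

```text
time_s: 7.53
position: [0.6796, 0.0012, 0.0389]
tool_rot: [0.702, -0.699, 0.088, -0.101]
wrist_force: [-0.5, -0.2, 0.1]
finger_gap: 0.0426
```

```bash
python3 - <<'E'
from h import *
plan((.6734,.0027,0.003),-15.3)
E
```

```text
t 7.53 p [0.6796 0.0012 0.0389] jaw -15.4 tilt 1.07 gap 0.0426 F [-0.4999 -0.1969  0.1472] j [-0.1019  0.6603  1.511   0.0049  0.952   0.1636]
rows 1 final jaw -15.3 rv [-0.007  -0.0013  0.0174] d [-0.0062  0.0015 -0.0359]
[-0.7, 3.58, -0.05] [-0.007, -0.001, 0.017]
```

Call:
carry_out(steps=[[[-0.7,1.5,0],[-0.007,0,0.017],0.5],[[-0.1,1.2,0],[0,0,0.003],0.5],[[-0.1,0.5,0],[0,0,0.003],0.5]])

```text
time_s: 7.78
position: [0.6711, 0.0019, 0.0065]
tool_rot: [-0.701, 0.701, -0.098, 0.093]
wrist_force: [-0.0, -0.3, 0.4]
finger_gap: 0.0429
```

```bash
python3 - <<'E'
from h import *
plan((.6734,.0027,0.002),-15.3)
E
```

```text
t 7.78 p [0.6711 0.0019 0.0065] jaw -15.5 tilt 0.37 gap 0.0429 F [-0.0254 -0.254   0.3946] j [-0.1     0.7028  1.5246 -0.0001  0.9207  0.1714]
rows 1 final jaw -15.3 rv [ 0.0011 -0.0043 -0.0064] d [ 0.0023  0.0008 -0.0045]
[0.21, 0.45, 0.14] [0.001, -0.004, -0.006]
```

Call:
carry_out(steps=[[[0.2,0.4,0.1],[0,-0.004,-0.006],0.5],[[0,0.1,0],[0,0,0],0],[[-0.05,0.1,0],[0,0,0],0],[[-0.05,0.1,0],[0,0,0],0],[[-0.05,0.1,0],[0,0,0],0],[[-0.05,0.1,0],[0,0,0],0]])

```text
time_s: 8.28
position: [0.6754, 0.0023, 0.0022]
tool_rot: [-0.7, 0.701, -0.092, 0.097]
wrist_force: [-2.1, -0.1, 5.8]
finger_gap: 0.0116
```

```bash
python3 - <<'E'
from h import *
plan((.6734,.0027,0.002),-15.3)
im=get_image("wrist"); cv2.imwrite("pics/w7.png",im)
E
```

```text
t 8.28 p [0.6754 0.0023 0.0022] jaw -15.3 tilt 0.43 gap 0.0116 F [-2.0532 -0.0618  5.8076] j [-0.0979  0.7079  1.5282 -0.0021  0.8983  0.1704]
rows 1 final jaw -15.3 rv [0.0004 0.     0.0074] d [-0.002   0.0004 -0.0002]
[-0.2, 0.02, -0.01] [0.0, 0.0, 0.007]
```

View pics/w7.png

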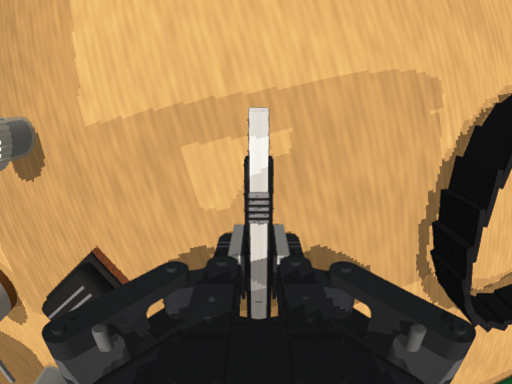

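Call:
carry_out(steps=[[[0,-1.5,0],[0,0,0.007],0],[[0,-3,0],[0,0,0],0],[[0,-3.5,0],[0,0,0],0],[[0,-3,0],[0,0,0],0]])

```text
time_s: 8.67
position: [0.6691, 0.0031, 0.1075]
tool_rot: [-0.701, 0.701, -0.1, 0.089]
wrist_force: [0.3, -0.0, 0.1]
finger_gap: 0.0116
```

```bash
python3 - <<'E'
from h import *
plan((.541,-.2855,0.11),-101.5)
E
```

```text
t 8.67 p [0.6691 0.0031 0.1075] jaw -15.3 tilt 0.89 gap 0.0116 F [ 0.3124 -0.029   0.0848] j [-0.0985  0.5821  1.4599 -0.      1.1151  0.1688]
rows 13 final jaw -101.5 rv [ 0.0136  1.5042 -0.0103] d [-0.1281 -0.2886  0.0025]
[-0.36, -0.01, -2.4] [0.001, 0.116, -0.001]
[-0.08, -0.01, -2.43] [0.001, 0.116, -0.001]
[0.2, -0.01, -2.42] [0.001, 0.116, -0.001]
[0.47, -0.01, -2.38] [0.001, 0.116, -0.001]
[0.75, -0.02, -2.31] [0.001, 0.116, -0.001]
[1.01, -0.02, -2.21] [0.001, 0.116, -0.001]
[1.26, -0.02, -2.08] [0.001, 0.116, -0.001]
[1.49, -0.02, -1.92] [0.001, 0.116, -0.001]
[1.7, -0.02, -1.74] [0.001, 0.116, -0.001]
[1.89, -0.02, -1.53] [0.001, 0.116, -0.001]
[2.05, -0.02, -1.3] [0.001, 0.116, -0.001]
[2.19, -0.02, -1.05] [0.001, 0.116, -0.001]
[2.3, -0.02, -0.79] [0.001, 0.116, -0.001]
```

Call:
carry_out(steps=[[[-0.4,-0.1,-2.4],[0,0.116,0],0],[[-0.1,-0.1,-2.4],[0,0.116,0],0],[[0.2,0,-2.4],[0,0.116,0],0],[[0.5,0,-2.4],[0,0.116,0],0],[[0.75,0,-2.3],[0,0.116,0],0],[[1.0,0,-2.2],[0,0.116,0],0],[[1.25,0,-2.1],[0,0.116,0],0],[[1.5,0,-1.9],[0,0.116,0],0],[[1.7,0,-1.7],[0,0.116,0],0],[[1.9,0,-1.5],[0,0.116,0],0]])

```text
time_s: 9.5
position: [0.573, -0.22, 0.1214]
tool_rot: [0.526, -0.522, 0.472, -0.477]
wrist_force: [1.7, -0.1, -1.5]
finger_gap: 0.012
```

```bash
python3 - <<'E'
from h import *
plan((.541,-.2855,0.11),-101.5)
E
```

```text
t 9.5 p [ 0.573  -0.22    0.1214] jaw -84.3 tilt 0.54 gap 0.012 F [ 1.6559 -0.1143 -1.52  ] j [-0.4819  0.4867  1.6032  0.0052  1.0434  0.987 ]
rows 3 final jaw -101.5 rv [-0.0095  0.3001 -0.0006] d [-0.032  -0.0655 -0.0114]
[2.06, 0.37, -1.28] [-0.003, 0.1, -0.0]
[2.18, 0.38, -1.07] [-0.003, 0.1, -0.0]
[2.28, 0.38, -0.84] [-0.003, 0.1, -0.0]
```

Call:
carry_out(steps=[[[2.1,0.3,-1.3],[-0.003,0.1,0],0],[[2.2,0.3,-1.0],[-0.003,0.1,0],0],[[2.3,0.3,-0.8],[-0.003,0.1,0],0],[[0,0,0],[0,0,0],0]])

```text
time_s: 9.83
position: [0.5385, -0.293, 0.1127]
tool_rot: [-0.441, 0.441, -0.552, 0.554]
wrist_force: [-0.3, 0.6, -1.0]
finger_gap: 0.0117
```

```bash
python3 - <<'E'
from h import *
plan((.541,-.2855,0.05),-101.5)
c=cal("wrist"); im=get_image("wrist"); cv2.imwrite("pics/w8.png",im); np.save("w8.npy",im);np.save("w8c.npy",c,allow_pickle=True)
E
```

```text
t 9.83 p [ 0.5385 -0.293   0.1127] jaw -102.9 tilt 0.16 gap 0.0117 F [-0.2627  0.6378 -1.0194] j [-0.6106  0.499   1.6071 -0.0007  1.0328  1.1853]
rows 2 final jaw -101.5 rv [-0.0023 -0.0241  0.0016] d [ 0.0025  0.0075 -0.0627]
[-0.4, 3.14, 0.03] [-0.001, -0.012, 0.001]
[-0.4, 3.14, 0.04] [-0.001, -0.012, 0.001]
```

View pics/w8.png

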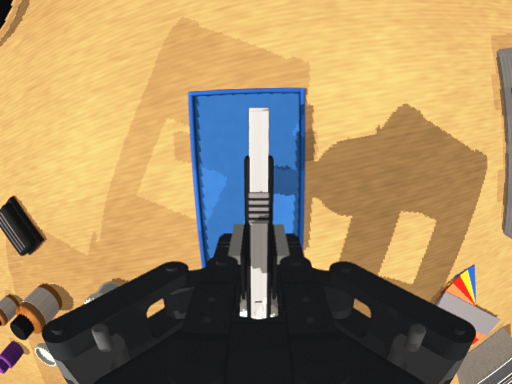

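```bash
python3 - <<'E'
from h import *
cv2.imwrite("pics/top1.png",get_image("top"));cv2.imwrite("pics/scene1.png",get_image("scene"))
E
```

```text
(no output)
```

View pics/top1.png

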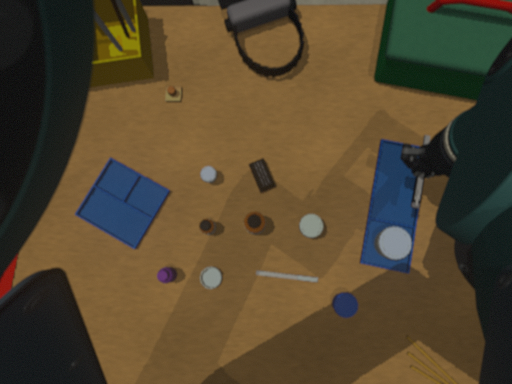

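View pics/scene1.png

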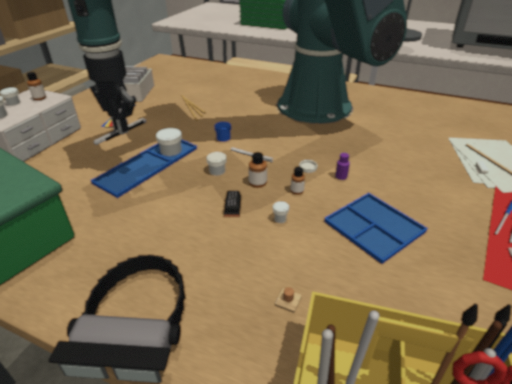

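```bash
python3 - <<'E'
from h import *
c=np.load("w8c.npy",allow_pickle=True).item()
P=onplane(c,[(189.5,92),(305,89),(301.5,230),(200.5,230)],.012); print(P, np.degrees(np.arctan2(*(P[0]-P[3])[1::-1])),np.degrees(np.arctan2(*(P[1]-P[2])[1::-1])),np.linalg.norm(P[0]-P[1]),(P[0]+P[1])/2)
print(onplane(c,[(259,108)],.118))
E
```

```text
[[ 0.6311 -0.257   0.012 ]
 [ 0.6117 -0.3494  0.012 ]
 [ 0.4918 -0.3229  0.012 ]
 [ 0.5119 -0.234   0.012 ]] -10.903260505004116 -12.475703091151813 0.0944456962662386 [ 0.6214 -0.3032  0.012 ]
[[ 0.6045 -0.3091  0.118 ]]
```

```bash
python3 - <<'E'
from h import *
plan((.5395,-.286,0.03),-101.6)
E
```

```text
t 9.98 p [ 0.5402 -0.2891  0.1131] jaw -102.4 tilt 0.17 gap 0.0123 F [ 0.497   0.4154 -0.0791] j [-0.6052  0.4981  1.6075  0.002   1.0337  1.1812]
rows 3 final jaw -101.6 rv [-0.0028 -0.0142 -0.0007] d [-0.0007  0.0031 -0.0831]
[-0.09, 2.77, -0.05] [-0.001, -0.005, -0.0]
[-0.09, 2.77, -0.05] [-0.001, -0.005, -0.0]
[-0.1, 2.77, -0.05] [-0.001, -0.005, -0.0]
```

Call:
carry_out(steps=[[[-0.2,2.4,-0.1],[0,-0.014,0],0],[[-0.1,2.8,-0.1],[0,0,0],0],[[0,2.5,0],[0,0,0],0]])

```text
time_s: 10.23
position: [0.5463, -0.286, 0.0412]
tool_rot: [-0.452, 0.446, -0.541, 0.552]
wrist_force: [0.7, 0.3, -0.7]
finger_gap: 0.0118
```

```bash
python3 - <<'E'
from h import *
plan((.5395,-.286,0.005),-101.6)
E
```

```text
t 10.23 p [ 0.5463 -0.286   0.0412] jaw -101.2 tilt 1.02 gap 0.0118 F [ 0.6757  0.2707 -0.6927] j [-0.5961  0.5902  1.6622  0.0043  0.8717  1.1668]
rows 1 final jaw -101.6 rv [-0.0174  0.0076  0.0038] d [-0.0068 -0.     -0.0362]
[0.12, 3.61, -0.73] [-0.017, 0.008, 0.004]
```

Call:
carry_out(steps=[[[0.1,1.5,-0.8],[-0.018,0.007,0.004],0],[[0,1.0,-0.1],[-0.003,0,0],0],[[0,0.5,-0.1],[-0.003,0,0],0]])

```text
time_s: 10.48
position: [0.5352, -0.28, 0.0065]
tool_rot: [0.447, -0.451, 0.551, -0.542]
wrist_force: [0.2, 0.9, -0.9]
finger_gap: 0.0118
```

```bash
python3 - <<'E'
from h import *
plan((.5395,-.286,0.005),-101.6)
E
```

```text
t 10.48 p [ 0.5352 -0.28    0.0065] jaw -101.2 tilt 0.8 gap 0.0118 F [ 0.2133  0.9295 -0.9102] j [-0.5951  0.6394  1.6816 -0.0026  0.8343  1.1731]
rows 1 final jaw -101.6 rv [ 0.0135  0.0068 -0.0035] d [ 0.0043 -0.006  -0.0015]
[0.5, 0.14, 0.54] [0.013, 0.007, -0.004]
```

Call:
carry_out(steps=[[[0.5,-0.1,0.5],[0.013,0.007,-0.003],0],[[0,0.1,0],[0,0,0],0],[[0,0.1,0],[0,0,0],0]])

```text
time_s: 10.73
position: [0.5401, -0.2854, 0.0056]
tool_rot: [0.447, -0.447, 0.548, -0.548]
wrist_force: [0.5, 0.4, -1.3]
finger_gap: 0.0116
```

```bash
python3 - <<'E'
from h import *
plan((.5395,-.286,0.005),-101.6)
im=get_image("wrist"); cv2.imwrite("pics/w9.png",im)
E
```

```text
t 10.73 p [ 0.5401 -0.2854  0.0056] jaw -101.5 tilt 0.04 gap 0.0116 F [ 0.4641  0.3742 -1.2857] j [-0.5995  0.6423  1.678   0.0008  0.8215  1.1718]
rows 1 final jaw -101.6 rv [-0.      0.0014 -0.0006] d [-0.0006 -0.0006 -0.0006]
[0.07, 0.06, -0.05] [-0.0, 0.001, -0.001]
```

View pics/w9.png

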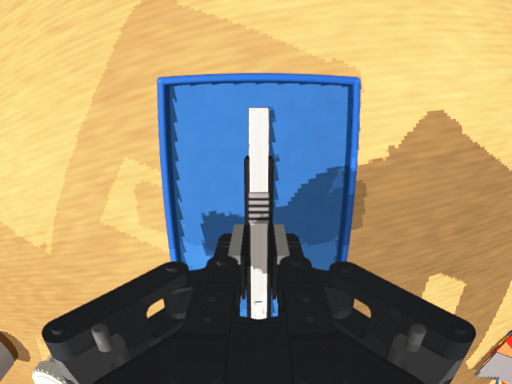

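Call:
carry_out(steps=[[[0,0.1,0],[0,0,0],0],[[0,0.1,0],[0,0,0],0],[[0,0.05,0],[0,0,0],0.4],[[0,0,0],[0,0,0],0.4],[[0,-0.1,0],[0,0,0],0.4],[[0,-1,0],[0,0,0],0.4],[[0,-3,0],[0,0,0],0.4],[[0,-3.5,0],[0,0,0],0.4],[[0,-3.5,0],[0,0,0],0.5],[[0,-3,0],[0,0,0],0.6]])

```text
time_s: 11.62
position: [0.5366, -0.2838, 0.1471]
tool_rot: [0.446, -0.448, 0.551, -0.545]
wrist_force: [1.1, -0.3, -0.4]
finger_gap: 0.051
```

```bash
python3 - <<'E'
from h import *
plan((.5556,-.0096,0.14),-68.0)
im=get_image("wrist"); cv2.imwrite("pics/w10.png",im)
E
```

```text
t 11.62 p [ 0.5366 -0.2838  0.1471] jaw -101.6 tilt 0.55 gap 0.051 F [ 1.1462 -0.2525 -0.3699] j [-0.6006  0.4572  1.5797  0.0006  1.1144  1.1718]
rows 7 final jaw -68.0 rv [ 0.0072 -0.5859 -0.0067] d [ 0.019   0.2742 -0.0071]
[-3.89, 0.12, -0.52] [0.001, -0.084, -0.001]
[-3.92, 0.12, -0.19] [0.001, -0.084, -0.001]
[-3.92, 0.11, 0.14] [0.001, -0.084, -0.001]
[-3.9, 0.11, 0.46] [0.001, -0.084, -0.001]
[-3.85, 0.11, 0.79] [0.001, -0.084, -0.001]
[-3.77, 0.11, 1.11] [0.001, -0.084, -0.001]
[-3.66, 0.1, 1.42] [0.001, -0.084, -0.001]
```

View pics/w10.png

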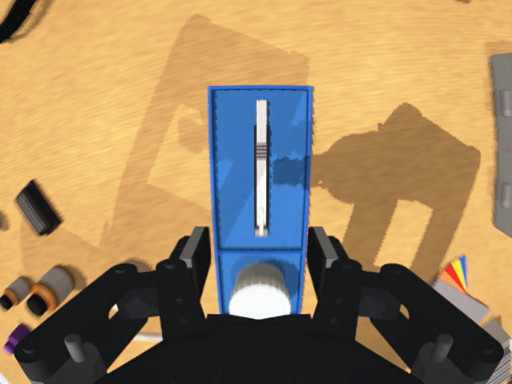

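Call:
carry_out(steps=[[[-3.9,0,-0.5],[0,-0.084,0],0.7],[[-3.9,0,-0.2],[0,-0.084,0],0.7],[[-3.9,0,0.1],[0,-0.084,0],0.7],[[-3.9,0,0.5],[0,-0.084,0],0.7],[[-3.8,0,0.8],[0,-0.084,0],0.7],[[-3.7,0,1.1],[0,-0.084,0],0.7],[[-3.0,0,1.4],[0,-0.084,0],0.7],[[0,0,0],[0,0,0],0.7]])

```text
time_s: 12.33
position: [0.5652, -0.0155, 0.1647]
tool_rot: [0.592, -0.589, 0.38, -0.397]
wrist_force: [0.5, -0.7, -0.3]
finger_gap: 0.0597
```

```bash
python3 - <<'E'
from h import *
plan((.5556,-.0096,0.06),-68.0)
c=cal("wrist"); im=get_image("wrist"); cv2.imwrite("pics/w11.png",im); np.save("w11.npy",im);np.save("w11c.npy",c,allow_pickle=True)
E
```

```text
t 12.33 p [ 0.5652 -0.0155  0.1647] jaw -66.7 tilt 1.39 gap 0.0597 F [ 0.4921 -0.6838 -0.2711] j [-0.1451  0.3679  1.682  -0.0076  1.0685  1.0225]
rows 3 final jaw -68.0 rv [-0.0165  0.0227  0.0177] d [-0.0096  0.0059 -0.1047]
[-0.37, 3.48, -0.27] [-0.006, 0.008, 0.006]
[-0.35, 3.48, -0.26] [-0.006, 0.008, 0.006]
[-0.32, 3.49, -0.24] [-0.006, 0.008, 0.006]
```

View pics/w11.png

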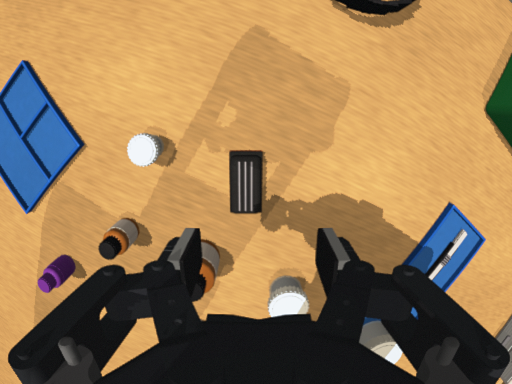

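```bash
python3 - <<'E'
from h import *
c=np.load("w11c.npy",allow_pickle=True).item()
im=np.load("w11.npy"); g=cv2.cvtColor(im,cv2.COLOR_BGR2HSV); m=cv2.inRange(g,(0,0,0),(180,150,70)); m[225:]=0;m[:130]=0
m[:,:215]=0;m[:,300:]=0; m=cv2.morphologyEx(m,3,np.ones((9,9)))
cn=max(cv2.findContours(m,0,2)[0],key=cv2.contourArea); rc=cv2.minAreaRect(cn); b=cv2.boxPoints(rc); print(b.tolist())
B=onplane(c,b,.025); print(B,B.mean(0))
for i in range(4):
    d=B[(i+1)%4]-B[i]; print(np.linalg.norm(d),np.degrees(np.arctan2(d[1],d[0])))
plan((B[:,0].mean(),B[:,1].mean(),.05),-68)
cv2.imwrite("pics/w11z.png",cv2.resize(im[130:230,200:300],None,fx=5,fy=5))
E
```

```text
[[230.0, 151.0], [261.0, 151.0], [261.0, 212.0], [230.0, 212.0]]
[[ 0.5814  0.0181  0.025 ]
 [ 0.593  -0.0094  0.025 ]
 [ 0.5362 -0.034   0.025 ]
 [ 0.5239 -0.0051  0.025 ]] [ 0.5586 -0.0076  0.025 ]
0.029807619163545233 -67.04884465755636
0.061833627969525795 -156.58466060231916
0.031370054944870336 113.08470962201442
0.06191381979460447 21.968867343808583
t 12.38 p [ 0.5651 -0.0177  0.1647] jaw -66.9 tilt 1.42 gap 0.0595 F [ 0.0224 -0.089  -0.3752] j [-0.1479  0.3678  1.6819 -0.0094  1.0686  1.0235]
rows 3 final jaw -68 rv [-0.0157  0.0199  0.0191] d [-0.0065  0.0101 -0.1147]
[-0.47, 3.81, -0.12] [-0.005, 0.007, 0.006]
[-0.44, 3.82, -0.11] [-0.005, 0.007, 0.006]
[-0.42, 3.82, -0.09] [-0.005, 0.007, 0.006]
```

View pics/w11z.png

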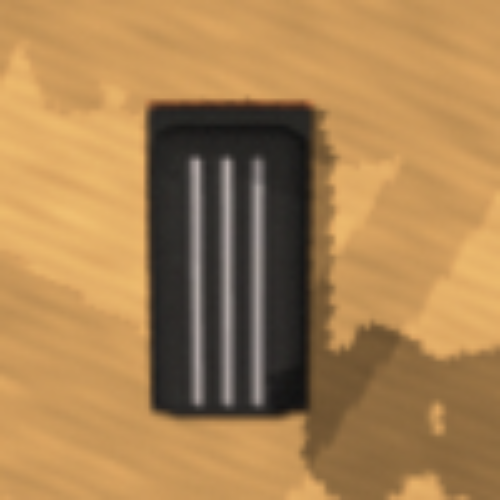

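Call:
carry_out(steps=[[[-0.7,2.5,-0.4],[-0.016,0.02,0.019],0.7],[[-0.5,3.5,-0.3],[0,0,0],0.7],[[0,3.5,-0.1],[0,0,0],0.7]])

```text
time_s: 12.63
position: [0.5625, -0.0119, 0.0769]
tool_rot: [0.589, -0.583, 0.389, -0.403]
wrist_force: [0.5, -1.3, -0.8]
finger_gap: 0.0601
```

```bash
python3 - <<'E'
from h import *
plan((.5565,-.0085,0.011),-68.0)
E
```

```text
t 12.63 p [ 0.5625 -0.0119  0.0769] jaw -68.1 tilt 1.17 gap 0.0601 F [ 0.5181 -1.2543 -0.7689] j [-0.1429  0.481   1.7655 -0.0021  0.8747  1.0468]
rows 2 final jaw -68.0 rv [-0.0168 -0.0015  0.0116] d [-0.006   0.0034 -0.0659]
[-0.31, 3.29, -0.27] [-0.008, -0.001, 0.006]
[-0.29, 3.29, -0.24] [-0.008, -0.001, 0.006]
```

Call:
carry_out(steps=[[[-0.6,2.4,-0.6],[-0.017,0,0.012],0.7],[[0,2.5,-0.1],[-0.003,0,0],0.7],[[0,1.0,-0.1],[-0.003,0,0],0.7]])

```text
time_s: 12.88
position: [0.5509, -0.0129, 0.0131]
tool_rot: [-0.582, 0.588, -0.4, 0.395]
wrist_force: [-1.5, 0.3, -0.3]
finger_gap: 0.0599
```

```bash
python3 - <<'E'
from h import *
plan((.5565,-.0085,0.011),-68.0)
im=get_image("wrist"); cv2.imwrite("pics/w12.png",im)
E
```

```text
t 12.88 p [ 0.5509 -0.0129  0.0131] jaw -68.4 tilt 0.58 gap 0.0599 F [-1.5212  0.2653 -0.2936] j [-0.146   0.5788  1.8061 -0.006   0.7659  1.0524]
rows 1 final jaw -68.0 rv [ 0.0101 -0.0072 -0.001 ] d [ 0.0056  0.0044 -0.0021]
[-0.21, 0.2, 0.69] [0.01, -0.007, -0.001]
```

View pics/w12.png

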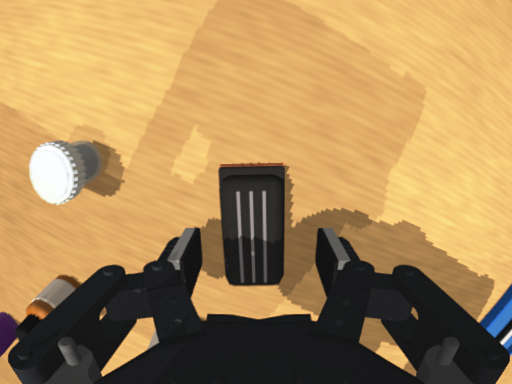

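Call:
carry_out(steps=[[[-0.2,0.15,0.6],[0.01,-0.007,0],0.7],[[0,0.1,-0.05],[0,0,0],0.1],[[0,0.1,-0.05],[0,0,0],0.1],[[0,0.1,-0.05],[0,0,0],0.1],[[0,0.05,-0.05],[0,0,0],0.1]])

```text
time_s: 13.35
position: [0.5575, -0.0121, 0.0116]
tool_rot: [0.587, -0.584, 0.395, -0.398]
wrist_force: [0.3, -0.3, -1.2]
finger_gap: 0.0326
```

```bash
python3 - <<'E'
from h import *
plan((.5565,-.0085,0.011),-68.0)
im=get_image("wrist"); cv2.imwrite("pics/w13.png",im)
E
```

```text
t 13.35 p [ 0.5575 -0.0121  0.0116] jaw -68.2 tilt 0.32 gap 0.0326 F [ 0.2677 -0.2551 -1.203 ] j [-0.1462  0.582   1.8048  0.0014  0.7494  1.0429]
rows 1 final jaw -68.0 rv [-0.0052 -0.0033  0.0019] d [-0.001   0.0036 -0.0006]
[-0.37, 0.06, 0.04] [-0.005, -0.003, 0.002]
```

View pics/w13.png

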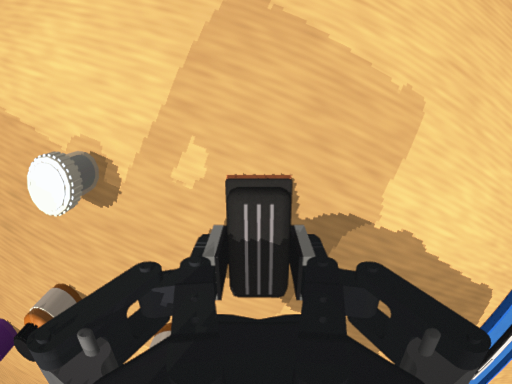

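Call:
carry_out(steps=[[[0,-1.5,0],[0,0,0],0.1],[[0,-3.0,0],[0,0,0],0.1],[[0,-3.5,0],[0,0,0],0.1],[[0,-3.5,0],[0,0,0],0.1]])

```text
time_s: 13.73
position: [0.5517, -0.0115, 0.1252]
tool_rot: [-0.585, 0.586, -0.399, 0.394]
wrist_force: [0.8, -0.0, -1.6]
finger_gap: 0.0324
```

```bash
python3 - <<'E'
from h import *
plan((.4675,.293,0.13),-28.3)
E
```

```text
t 13.73 p [ 0.5517 -0.0115  0.1252] jaw -68.2 tilt 0.4 gap 0.0324 F [ 0.7935 -0.0133 -1.6019] j [-0.1466  0.4133  1.7271  0.0009  1.0082  1.0431]
rows 8 final jaw -28.3 rv [ 0.004  -0.6962 -0.006 ] d [-0.0842  0.3045  0.0048]
[-3.93, -0.05, 0.44] [0.0, -0.087, -0.001]
[-3.87, -0.05, 0.78] [0.0, -0.087, -0.001]
[-3.79, -0.05, 1.11] [0.0, -0.087, -0.001]
[-3.68, -0.05, 1.44] [0.0, -0.087, -0.001]
[-3.54, -0.06, 1.75] [0.0, -0.087, -0.001]
[-3.38, -0.06, 2.05] [0.0, -0.087, -0.001]
[-3.18, -0.06, 2.34] [0.0, -0.087, -0.001]
[-2.97, -0.06, 2.6] [0.0, -0.087, -0.001]
```

Call:
carry_out(steps=[[[-3.9,0,0.4],[0,-0.087,0],0.1],[[-3.9,0,0.8],[0,-0.087,0],0.1],[[-3.8,0,1.1],[0,-0.087,0],0.1],[[-3.7,0,1.4],[0,-0.087,0],0.1],[[-3.5,0,1.8],[0,-0.087,0],0.1],[[-3.4,0,2.1],[0,-0.087,0],0.1],[[-3.2,0,2.3],[0,-0.087,0],0.1],[[0,0,0],[0,-0.06,0],0.1]])

```text
time_s: 14.4
position: [0.4857, 0.2629, 0.141]
tool_rot: [0.689, -0.682, 0.165, -0.184]
wrist_force: [0.5, 0.3, -1.2]
finger_gap: 0.0326
```

```bash
python3 - <<'E'
from h import *
plan((.4675,.293,0.05),-28.3)
c=cal("wrist"); im=get_image("wrist"); cv2.imwrite("pics/w14.png",im); np.save("w14.npy",im);np.save("w14c.npy",c,allow_pickle=True)
E
```

```text
t 14.4 p [0.4857 0.2629 0.141 ] jaw -28.6 tilt 1.63 gap 0.0326 F [ 0.473   0.2916 -1.19  ] j [ 0.3762  0.3782  1.7381 -0.009   0.9979  0.8805]
rows 3 final jaw -28.3 rv [-0.0162 -0.0056  0.0235] d [-0.0182  0.0301 -0.091 ]
[-1.08, 3.02, 0.54] [-0.005, -0.002, 0.008]
[-1.06, 3.02, 0.56] [-0.005, -0.002, 0.008]
[-1.04, 3.03, 0.58] [-0.005, -0.002, 0.008]
```

View pics/w14.png

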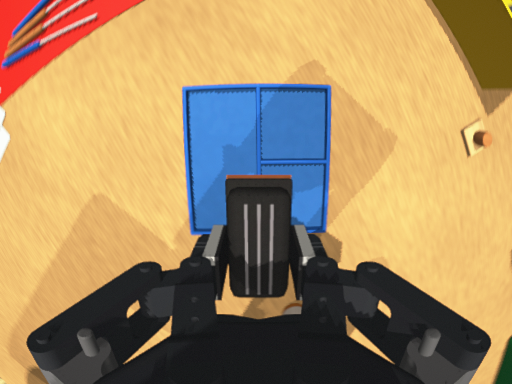

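```bash
cat > sq.py <<'E'
from h import *
def sq(c,px):
    P=onplane(c,px,.012)[:,:2]  # TL,TR,BR,BL : TL=(+x,-y) ... printed
    TL,TR,BR,BL=P
    for n,a,b in [("TL-TR",TR,TL),("BL-BR",BR,BL),("left",TL,BL),("right",TR,BR)]:
        d=b-a; print(n,np.linalg.norm(d),np.degrees(np.arctan2(d[1],d[0])))
    ctr=P.mean(0); print("ctr",ctr); return ctr
E
python3 - <<'E'
from sq import *
c=np.load("w14c.npy",allow_pickle=True).item()
ctr=sq(c,[(182.5,86),(331,84.5),(327.5,234),(191,235)])
print(onplane(c,[(258.5,88),(257,170),(328.5,161)],.012))
for t in (152,):
    ex=np.array([np.cos(np.radians(t)),np.sin(np.radians(t))]);ey=np.array([-ex[1],ex[0]])
    print("long",ctr+.033*ex,"s+",ctr-.034*ex+.0355*ey,"s-",ctr-.034*ex-.0355*ey)
plan((*(ctr+.033*ex),.05),-28)
E
```

```text
TL-TR 0.13697646114571382 152.00716487831497
BL-BR 0.13900864838579996 151.2204289032972
left 0.14601860484647175 -118.07425513833722
right 0.14793823601243172 -117.29119984475318
ctr [0.4973 0.2776]
[[0.5304 0.3381 0.012 ]
 [0.4927 0.272  0.012 ]
 [0.5567 0.2471 0.012 ]]
long [0.4681 0.2931] s+ [0.5106 0.2303] s- [0.544 0.293]
t 14.45 p [0.4866 0.2606 0.1411] jaw -28.4 tilt 1.66 gap 0.0325 F [-0.1498 -0.8532 -0.3487] j [ 0.3729  0.3778  1.7385 -0.0112  0.9979  0.875 ]
rows 3 final jaw -28 rv [-0.0147 -0.0074  0.0249] d [-0.0184  0.0325 -0.0911]
[-1.13, 3.02, 0.62] [-0.005, -0.002, 0.008]
[-1.1, 3.02, 0.63] [-0.005, -0.002, 0.008]
[-1.08, 3.03, 0.65] [-0.005, -0.002, 0.008]
```

Call:
carry_out(steps=[[[-1.5,1.5,1.0],[-0.015,-0.002,0.025],0.1],[[-1.4,2.5,1.0],[0,0,0],0.1],[[-0.6,2.5,0],[0,0,0],0.1],[[0,2,0],[0,0,0],0.1]])

```text
time_s: 14.78
position: [0.4714, 0.2982, 0.0608]
tool_rot: [0.688, -0.682, 0.169, -0.179]
wrist_force: [-0.8, -0.3, -1.5]
finger_gap: 0.0326
```

```bash
python3 - <<'E'
from h import *
plan((.468,.293,0.025),-28.3)
im=get_image("wrist"); cv2.imwrite("pics/w15.png",im)
E
```

```text
t 14.78 p [0.4714 0.2982 0.0608] jaw -28.5 tilt 0.9 gap 0.0326 F [-0.7639 -0.3117 -1.514 ] j [ 0.4415  0.5016  1.7838 -0.0025  0.8407  0.9402]
rows 1 final jaw -28.3 rv [-0.0114 -0.0031  0.0107] d [-0.0034 -0.0052 -0.0358]
[-0.09, 3.57, -0.66] [-0.011, -0.003, 0.011]
```

View pics/w15.png

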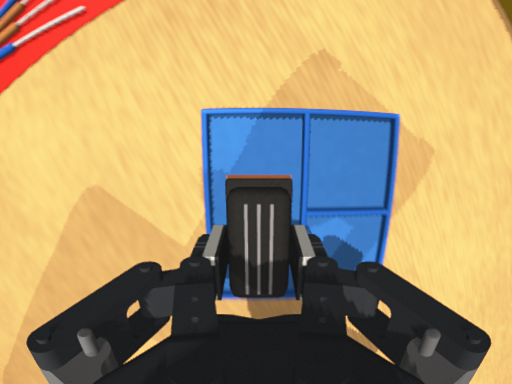

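Call:
carry_out(steps=[[[-0.1,1.6,-0.5],[-0.011,-0.003,0.011],0.1],[[-0.1,1.5,-0.1],[-0.002,0,0.001],0.1],[[-0.05,0.5,0],[0,0,0.001],0.1]])

```text
time_s: 15.08
position: [0.4663, 0.291, 0.0217]
tool_rot: [-0.684, 0.687, -0.177, 0.173]
wrist_force: [-1.1, 0.2, -0.5]
finger_gap: 0.0328
```

```bash
python3 - <<'E'
from h import *
plan((.468,.293,0.0146),-28.3)
E
```

```text
t 15.08 p [0.4663 0.291  0.0217] jaw -28.6 tilt 0.41 gap 0.0328 F [-1.0873  0.2361 -0.4878] j [ 0.4323  0.5627  1.8072 -0.0002  0.7789  0.9317]
rows 1 final jaw -28.3 rv [ 0.0058 -0.0053 -0.0042] d [ 0.0017  0.002  -0.0071]
[0.05, 0.7, 0.26] [0.006, -0.005, -0.004]
```

Call:
carry_out(steps=[[[0.05,0.4,0.2],[0.006,-0.005,-0.004],0.1],[[0,0.2,0],[0,0,0],0.1],[[0,0.1,0],[0,0,0],0.1],[[0,0.1,0],[0,0,0],0.1]])

```text
time_s: 15.42
position: [0.47, 0.2912, 0.0152]
tool_rot: [0.686, -0.685, 0.174, -0.175]
wrist_force: [-0.5, 0.0, -1.3]
finger_gap: 0.0326
```

```bash
python3 - <<'E'
from h import *
plan((.468,.293,0.0146),-28.3)
im=get_image("wrist"); cv2.imwrite("pics/w16.png",im)
E
```

```text
t 15.42 p [0.47   0.2912 0.0152] jaw -28.5 tilt 0.17 gap 0.0326 F [-0.5238  0.0046 -1.3273] j [ 0.4298  0.5727  1.8115 -0.0002  0.7545  0.9282]
rows 1 final jaw -28.3 rv [-0.0022 -0.0043  0.0019] d [-0.002   0.0018 -0.0006]
[-0.26, 0.06, 0.06] [-0.002, -0.004, 0.002]
```

View pics/w16.png

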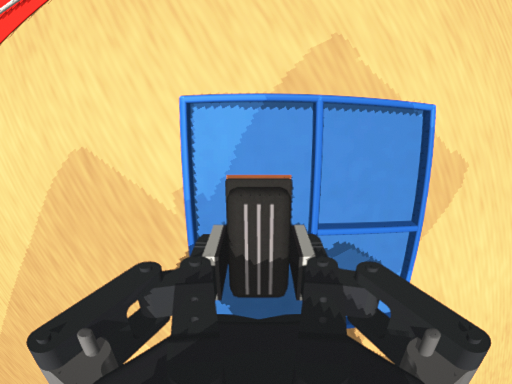

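Call:
carry_out(steps=[[[-0.2,0.05,0],[0,-0.003,0],0.1],[[0,0.1,0],[0,0,0],0.1],[[0,0.1,0],[0,0,0],0.1]])

```text
time_s: 15.72
position: [0.4695, 0.2929, 0.0143]
tool_rot: [0.687, -0.684, 0.171, -0.175]
wrist_force: [1.2, 0.1, -0.4]
finger_gap: 0.0325
```

```bash
python3 - <<'E'
from h import *
plan((.468,.293,0.0146),-28.3)
E
```

```text
t 15.72 p [0.4695 0.2929 0.0143] jaw -28.4 tilt 0.36 gap 0.0325 F [ 1.1628  0.0788 -0.4148] j [ 0.4331  0.5735  1.8139 -0.0003  0.7478  0.9284]
rows 1 final jaw -28.3 rv [-0.005  -0.0011  0.004 ] d [-0.0015  0.0001  0.0003]
[-0.14, -0.03, -0.06] [-0.005, -0.001, 0.004]
```

Call:
carry_out(steps=[[[-0.1,0.1,0],[-0.005,0,0.004],0.1],[[0,0.1,0],[0,0,0],0.1]])

```text
time_s: 15.88
position: [0.4689, 0.2932, 0.0137]
tool_rot: [-0.685, 0.686, -0.173, 0.173]
wrist_force: [-4.3, -1.8, 18.4]
finger_gap: 0.0322
```

```bash
python3 - <<'E'
from h import *
plan((.468,.293,0.0146),-28.3)
E
```

```text
t 15.88 p [0.4689 0.2932 0.0137] jaw -28.3 tilt 0.05 gap 0.0322 F [-4.2625 -1.7642 18.4114] j [ 0.4344  0.5763  1.8096 -0.0013  0.7555  0.9296]
rows 1 final jaw -28.3 rv [ 0.0004 -0.0003  0.0008] d [-0.0009 -0.0002  0.0009]
[-0.07, -0.09, -0.06] [0.0, -0.0, 0.001]
```

Call:
carry_out(steps=[[[0,-0.05,0],[0,0,0],0.6],[[0,0,0],[0,0,0],0.6],[[0,-0.1,0],[0,0,0],0.6],[[0,-2.5,0],[0,0,0],0.6],[[0,-3.5,0],[0,0,0],0.6],[[0,-3.5,0],[0,0,0],0.6],[[0,-3.5,0],[0,0,0],0.6]])

```text
time_s: 16.47
position: [0.4632, 0.2911, 0.1419]
tool_rot: [-0.681, 0.69, -0.178, 0.168]
wrist_force: [-0.0, 1.4, 0.2]
finger_gap: 0.0512
```

```bash
python3 - <<'E'
from h import *
plan((.5519,.0975,0.14),-28.3)
c=cal("wrist");im=get_image("wrist"); cv2.imwrite("pics/w17.png",im); np.save("w17c.npy",c,allow_pickle=True)
E
```

```text
t 16.47 p [0.4632 0.2911 0.1419] jaw -28.3 tilt 1.04 gap 0.0512 F [-0.0232  1.4323  0.1896] j [ 0.4353  0.3912  1.7123 -0.0008  1.0561  0.9297]
rows 6 final jaw -28.3 rv [ 0.0149 -0.0001 -0.0102] d [ 0.0887 -0.1936 -0.0019]
[2.83, 0.03, -2.14] [0.002, -0.0, -0.002]
[2.83, 0.03, -2.14] [0.002, -0.0, -0.002]
[2.83, 0.03, -2.14] [0.002, -0.0, -0.002]
[2.83, 0.03, -2.14] [0.002, -0.0, -0.002]
[2.83, 0.03, -2.14] [0.002, -0.0, -0.002]
[2.83, 0.03, -2.14] [0.002, -0.0, -0.002]
```

View pics/w17.png

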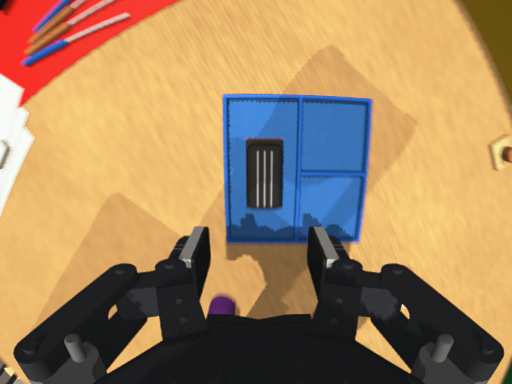

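Call:
carry_out(steps=[[[2.8,0,-2.1],[0.015,0,-0.01],0.65],[[2.8,0,-2.1],[0,0,0],0.65],[[2.8,0,-2.1],[0,0,0],0.65],[[2.8,0,-2.1],[0,0,0],0.65],[[2.8,0,-2.1],[0,0,0],0.65],[[2.6,0,-2.0],[0,0,0],0.65],[[0,0,0],[0,0,0],0.65]])

```text
time_s: 17.1
position: [0.5629, 0.1018, 0.1552]
tool_rot: [0.692, -0.68, 0.161, -0.178]
wrist_force: [0.6, -0.9, 0.3]
finger_gap: 0.0555
```

```bash
python3 - <<'E'
from h import *
plan((.5519,.0975,0.05),-28.3)
c=cal("wrist");im=get_image("wrist"); cv2.imwrite("pics/w18.png",im); np.save("w18c.npy",c,allow_pickle=True)
E
```

```text
t 17.1 p [0.5629 0.1018 0.1552] jaw -27.8 tilt 1.65 gap 0.0555 F [ 0.6144 -0.9468  0.3156] j [0.0523 0.3849 1.6823 0.0104 1.047  0.5322]
rows 3 final jaw -28.3 rv [-0.0218  0.009   0.0188] d [-0.011  -0.0043 -0.1052]
[-0.32, 3.49, -0.37] [-0.007, 0.003, 0.006]
[-0.3, 3.5, -0.35] [-0.007, 0.003, 0.006]
[-0.28, 3.5, -0.33] [-0.007, 0.003, 0.006]
```

View pics/w18.png

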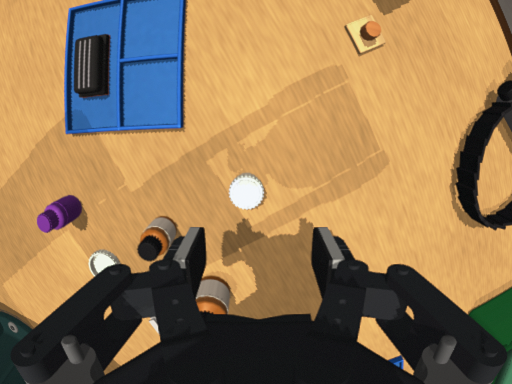

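```bash
python3 - <<'E'
from h import *
c=np.load("w18c.npy",allow_pickle=True).item()
p=onplane(c,[(246.5,191.5)],.036)[0]; print(p)
print("sbot cap",onplane(c,[(150,247)],.062))
plan((p[0],p[1],.05),-28.3)
E
```

```text
[0.5524 0.1005 0.036 ]
sbot cap [[0.4522 0.1018 0.062 ]]
t 17.15 p [0.5614 0.1038 0.1549] jaw -27.8 tilt 1.59 gap 0.0556 F [-0.0374  1.4469 -0.6753] j [0.0549 0.3845 1.6838 0.0121 1.0476 0.5345]
rows 3 final jaw -28.3 rv [-0.0223  0.0084  0.0165] d [-0.0091 -0.0033 -0.1049]
[-0.27, 3.49, -0.32] [-0.007, 0.003, 0.006]
[-0.25, 3.49, -0.29] [-0.007, 0.003, 0.006]
[-0.23, 3.49, -0.27] [-0.007, 0.003, 0.006]
```

Call:
carry_out(steps=[[[-0.6,2.5,-0.8],[-0.022,0.008,0.017],0.65],[[-0.5,3.4,-0.5],[0,0,0],0.65],[[-0.2,3.0,-0.2],[0,0,0],0.65]])

```text
time_s: 17.4
position: [0.5505, 0.098, 0.0699]
tool_rot: [0.687, -0.683, 0.169, -0.179]
wrist_force: [-0.1, 0.6, -0.4]
finger_gap: 0.0553
```

```bash
python3 - <<'E'
from h import *
plan((.552,.100,.014),-28.3)
c=cal("wrist");im=get_image("wrist"); cv2.imwrite("pics/w19.png",im); np.save("w19c.npy",c,allow_pickle=True)
E
```

```text
t 17.4 p [0.5505 0.098  0.0699] jaw -28.5 tilt 0.87 gap 0.0553 F [-0.0668  0.6152 -0.4343] j [0.0516 0.4894 1.7745 0.002  0.8626 0.547 ]
rows 2 final jaw -28.3 rv [-0.0092 -0.0029  0.0121] d [ 0.0015  0.002  -0.0559]
[-0.01, 2.79, 0.1] [-0.005, -0.001, 0.006]
[0.0, 2.79, 0.11] [-0.005, -0.001, 0.006]
```

View pics/w19.png

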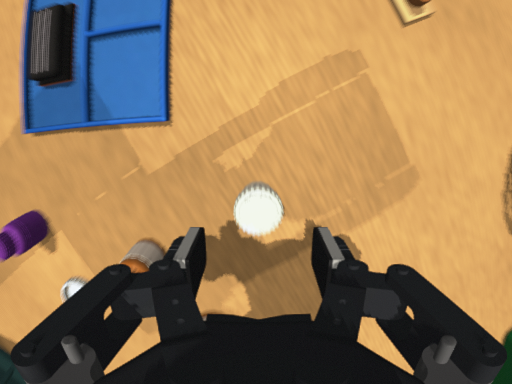

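```bash
python3 - <<'E'
from h import *
c=np.load("w19c.npy",allow_pickle=True).item()
p=onplane(c,[(258.5,210.5)],.036)[0]; print(p)
plan((p[0],p[1],.014),-28.3)
E
```

```text
[0.5528 0.1013 0.036 ]
t 17.45 p [0.5464 0.0978 0.0645] jaw -28.5 tilt 0.37 gap 0.0556 F [-1.4252 -0.904  -3.091 ] j [0.0517 0.4965 1.78   0.0021 0.8589 0.5471]
rows 2 final jaw -28.3 rv [-0.0046 -0.0028  0.0046] d [ 0.0064  0.0034 -0.0505]
[0.19, 2.53, 0.29] [-0.002, -0.001, 0.002]
[0.2, 2.53, 0.3] [-0.002, -0.001, 0.002]
```

Call:
carry_out(steps=[[[0.4,2.0,0.5],[-0.005,-0.003,0.005],0.65],[[0,1.8,0.1],[0,0,0],0.65],[[0,0.5,0],[0,0,0],0.65]])

```text
time_s: 17.7
position: [0.5498, 0.1039, 0.0194]
tool_rot: [-0.685, 0.686, -0.174, 0.17]
wrist_force: [0.4, 0.0, 0.7]
finger_gap: 0.0553
```

```bash
python3 - <<'E'
from h import *
plan((.5527,.101,.0125),-28.3)
E
```

```text
t 17.7 p [0.5498 0.1039 0.0194] jaw -28.2 tilt 0.35 gap 0.0553 F [0.3614 0.0226 0.6956] j [0.0629 0.575  1.7867 0.0009 0.7859 0.5543]
rows 1 final jaw -28.3 rv [ 0.0026  0.0018 -0.0054] d [ 0.0029 -0.0029 -0.0069]
[0.4, 0.69, -0.12] [0.003, 0.002, -0.005]
```

Call:
carry_out(steps=[[[0.4,0.6,-0.1],[0.003,0,-0.005],0.65],[[0,0.1,0],[0,0,0],0.1],[[0,0.1,0],[0,0,0],0.1],[[-0.05,0.1,0],[0,0,0],0.1],[[-0.05,0.1,0],[0,0,0],0.1]])

```text
time_s: 18.12
position: [0.5529, 0.1034, 0.012]
tool_rot: [0.686, -0.686, 0.171, -0.172]
wrist_force: [-1.5, 0.6, -1.0]
finger_gap: 0.03
```

```bash
python3 - <<'E'
from h import *
plan((.5527,.101,.0125),-28.3)
im=get_image("wrist"); cv2.imwrite("pics/w20.png",im)
E
```

```text
t 18.12 p [0.5529 0.1034 0.012 ] jaw -28.0 tilt 0.11 gap 0.03 F [-1.4711  0.5619 -1.0149] j [0.0616 0.5869 1.7904 0.0009 0.7624 0.5505]
rows 1 final jaw -28.3 rv [-0.0015  0.0044  0.0013] d [-0.0002 -0.0024  0.0005]
[0.1, -0.05, -0.21] [-0.002, 0.004, 0.001]
```

View pics/w20.png

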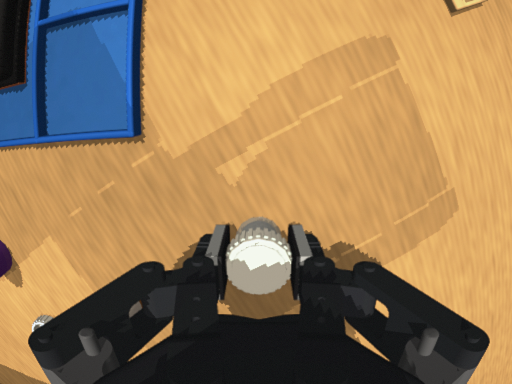

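Call:
carry_out(steps=[[[0,-1.5,0],[0,0,0],0.1],[[0,-3.0,0],[0,0,0],0.1],[[0,-3.5,0],[0,0,0],0.1]])

```text
time_s: 18.42
position: [0.5479, 0.1031, 0.0894]
tool_rot: [-0.685, 0.687, -0.175, 0.168]
wrist_force: [0.9, 0.0, -0.5]
finger_gap: 0.0301
```

```bash
python3 - <<'E'
from h import *
plan((.544,.293,.10),-28.3)
E
```

```text
t 18.42 p [0.5479 0.1031 0.0894] jaw -28.1 tilt 0.54 gap 0.0301 F [ 0.8737  0.0156 -0.4817] j [0.0614 0.4695 1.743  0.0013 0.9385 0.5508]
rows 5 final jaw -28.3 rv [ 0.004   0.0038 -0.0086] d [-0.0039  0.1899  0.0106]
[-1.86, -0.21, 3.31] [0.001, 0.001, -0.002]
[-1.86, -0.21, 3.31] [0.001, 0.001, -0.002]
[-1.86, -0.21, 3.31] [0.001, 0.001, -0.002]
[-1.86, -0.21, 3.31] [0.001, 0.001, -0.002]
[-1.87, -0.21, 3.31] [0.001, 0.001, -0.002]
```

Call:
carry_out(steps=[[[-1.9,-0.2,3.3],[0.004,0.003,-0.008],0.1],[[-1.9,-0.1,3.3],[0,0,0],0.1],[[-1.9,-0.1,3.3],[0,0,0],0.1],[[-1.9,0,3.3],[0,0,0],0.1],[[-1.9,0,3.3],[0,0,0],0.1],[[0,0,0],[0,0,0],0.1]])

```text
time_s: 18.92
position: [0.5521, 0.3002, 0.1087]
tool_rot: [0.689, -0.68, 0.168, -0.184]
wrist_force: [0.3, 0.5, -0.3]
finger_gap: 0.0304
```

```bash
python3 - <<'E'
from h import *
plan((.544,.293,.04),-28.3)
c=cal("wrist");im=get_image("wrist"); cv2.imwrite("pics/w21.png",im); np.save("w21c.npy",c,allow_pickle=True)
E
```

```text
t 18.92 p [0.5521 0.3002 0.1087] jaw -28.8 tilt 1.46 gap 0.0304 F [ 0.3383  0.4511 -0.3497] j [ 0.39    0.5126  1.5937 -0.0036  1.0099  0.8947]
rows 2 final jaw -28.3 rv [-0.0178 -0.009   0.0183] d [-0.0081 -0.0072 -0.0687]
[-0.25, 3.42, -0.57] [-0.009, -0.004, 0.009]
[-0.22, 3.43, -0.54] [-0.009, -0.004, 0.009]
```

View pics/w21.png

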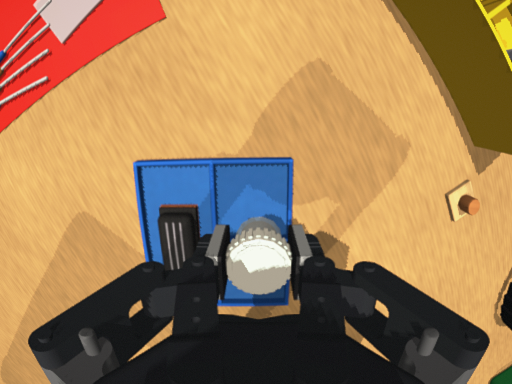

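Call:
carry_out(steps=[[[-0.4,2.3,-0.8],[-0.018,-0.009,0.018],0.1],[[-0.3,2.5,-0.4],[-0.003,0,0.002],0.1],[[-0.1,1.0,-0.1],[-0.002,0,0.002],0.1]])

```text
time_s: 19.22
position: [0.5422, 0.2908, 0.0539]
tool_rot: [-0.685, 0.687, -0.17, 0.172]
wrist_force: [-1.6, -0.3, -0.8]
finger_gap: 0.03
```

```bash
python3 - <<'E'
from h import *
plan((.544,.293,.0155),-28.3)
c=cal("wrist");im=get_image("wrist"); cv2.imwrite("pics/w22.png",im); np.save("w22c.npy",c,allow_pickle=True)
E
```

```text
t 19.22 p [0.5422 0.2908 0.0539] jaw -28.0 tilt 0.2 gap 0.03 F [-1.5836 -0.2786 -0.7883] j [ 0.3822  0.5782  1.6426 -0.0044  0.9201  0.8741]
rows 1 final jaw -28.3 rv [0.0017 0.0046 0.0031] d [ 0.0018  0.0022 -0.0384]
[0.04, 3.83, 0.29] [0.002, 0.005, 0.003]
```

View pics/w22.png

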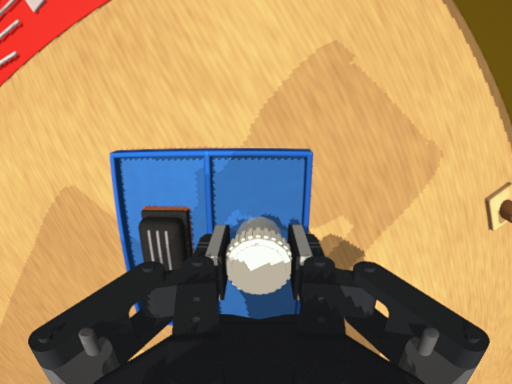

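Call:
carry_out(steps=[[[0,1.8,0.2],[0,0.004,0],0.1],[[0,1.4,0],[0,0,0],0.1],[[-0.05,0.4,0],[0,0,0],0.1]])

```text
time_s: 19.52
position: [0.544, 0.2898, 0.018]
tool_rot: [-0.684, 0.686, -0.173, 0.175]
wrist_force: [-0.8, -0.3, -0.2]
finger_gap: 0.0302
```

```bash
python3 - <<'E'
from h import *
plan((.544,.293,.0155),-28.3)
E
```

```text
t 19.52 p [0.544  0.2898 0.018 ] jaw -28.5 tilt 0.23 gap 0.0302 F [-0.7882 -0.2858 -0.1536] j [ 0.38    0.6294  1.6594 -0.0053  0.8522  0.8803]
rows 1 final jaw -28.3 rv [ 0.0021 -0.0029  0.0035] d [ 0.      0.0032 -0.0025]
[-0.15, 0.25, 0.28] [0.002, -0.003, 0.003]
```

Call:
carry_out(steps=[[[-0.15,0.2,0.3],[0.002,0,0.003],0.1],[[0,0.1,0],[0,0,0],0.1],[[0,0.1,0],[0,0,0],0.1]])

```text
time_s: 19.77
position: [0.545, 0.2919, 0.0152]
tool_rot: [-0.685, 0.685, -0.174, 0.175]
wrist_force: [-0.5, -0.0, -0.8]
finger_gap: 0.0301
```

```bash
python3 - <<'E'
from h import *
plan((.544,.293,.0155),-28.3)
E
```

```text
t 19.77 p [0.545  0.2919 0.0152] jaw -28.6 tilt 0.02 gap 0.0301 F [-0.462  -0.0131 -0.8298] j [ 0.3802  0.6354  1.6563 -0.0003  0.8497  0.8794]
rows 1 final jaw -28.3 rv [ 0.     -0.005   0.0003] d [-0.001   0.0011  0.0003]
[-0.14, -0.03, 0.05] [0.0, -0.005, 0.0]
```

Call:
carry_out(steps=[[[0,0.1,0],[0,0,0],0.1],[[0,0.1,0],[0,0,0],0.1]])

```text
time_s: 19.93
position: [0.5461, 0.2921, 0.0148]
tool_rot: [0.686, -0.685, 0.174, -0.175]
wrist_force: [-1.8, -0.4, 6.5]
finger_gap: 0.0302
```

```bash
python3 - <<'E'
from h import *
plan((.544,.293,.0155),-28.3)
E
```

```text
t 19.93 p [0.5461 0.2921 0.0148] jaw -28.6 tilt 0.14 gap 0.0302 F [-1.8317 -0.3696  6.4881] j [ 0.3799  0.6361  1.656  -0.0002  0.8471  0.8793]
rows 1 final jaw -28.3 rv [-0.0018 -0.0053  0.0017] d [-0.0021  0.0009  0.0007]
[-0.22, -0.07, -0.02] [-0.002, -0.005, 0.002]
```

Call:
carry_out(steps=[[[0,0,0],[0,0,0],0.6],[[0,0,0],[0,0,0],0.6],[[0,-0.1,0],[0,0,0],0.6],[[0,-2.5,0],[0,0,0],0.6],[[0,-3.5,0],[0,0,0],0.6],[[0,-3.5,0],[0,0,0],0.6],[[0,-3.5,0],[0,0,0],0.6],[[0,-2.5,0],[0,0,0],0.6]])

```text
time_s: 20.6
position: [0.5414, 0.2905, 0.1714]
tool_rot: [-0.683, 0.687, -0.177, 0.172]
wrist_force: [0.5, -0.1, 0.1]
finger_gap: 0.0511
```

```bash
python3 - <<'E'
from h import *
plan((.449,.1,0.17),-28.3)
c=cal("wrist");im=get_image("wrist"); cv2.imwrite("pics/w23.png",im); np.save("w23c.npy",c,allow_pickle=True)
E
```

```text
t 20.6 p [0.5414 0.2905 0.1714] jaw -28.6 tilt 0.58 gap 0.0511 F [ 0.4723 -0.1257  0.1313] j [ 0.3802  0.441   1.5378 -0.0004  1.1729  0.8791]
rows 6 final jaw -28.3 rv [ 0.008  -0.0047 -0.0062] d [-0.0924 -0.1905 -0.0014]
[0.17, 0.05, -3.52] [0.001, -0.001, -0.001]
[0.16, 0.05, -3.52] [0.001, -0.001, -0.001]
[0.16, 0.04, -3.52] [0.001, -0.001, -0.001]
[0.16, 0.04, -3.52] [0.001, -0.001, -0.001]
[0.15, 0.03, -3.53] [0.001, -0.001, -0.001]
[0.15, 0.03, -3.53] [0.001, -0.001, -0.001]
```

View pics/w23.png

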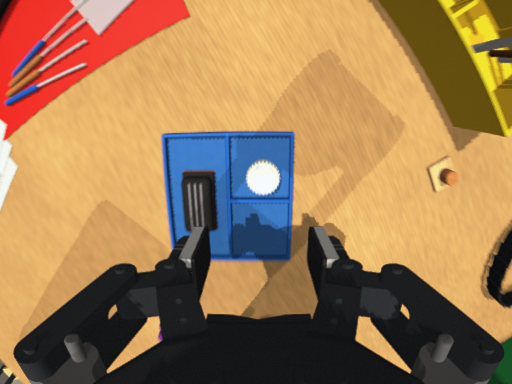

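Call:
carry_out(steps=[[[0.2,0,-3.5],[0.008,-0.004,-0.006],0.65],[[0.2,0,-3.5],[0,0,0],0.65],[[0.2,0,-3.5],[0,0,0],0.65],[[0.2,0,-3.5],[0,0,0],0.65],[[0.1,0,-3.5],[0,0,0],0.65],[[0.1,0,-3.5],[0,0,0],0.65],[[0,0,0],[0,0,0],0.65]])

```text
time_s: 21.23
position: [0.4546, 0.0997, 0.179]
tool_rot: [0.691, -0.681, 0.163, -0.178]
wrist_force: [-1.2, -0.4, -0.8]
finger_gap: 0.0555
```

```bash
python3 - <<'E'
from h import *
plan((.449,.1,0.08),-28.3)
c=cal("wrist");im=get_image("wrist"); cv2.imwrite("pics/w24.png",im); np.save("w24c.npy",c,allow_pickle=True)
E
```

```text
t 21.23 p [0.4546 0.0997 0.179 ] jaw -27.9 tilt 1.45 gap 0.0555 F [-1.1894 -0.3696 -0.8391] j [0.0617 0.2136 1.8749 0.0079 1.0287 0.545 ]
rows 3 final jaw -28.3 rv [-0.0185  0.0067  0.0172] d [-0.0056  0.0003 -0.099 ]
[-0.23, 3.3, -0.14] [-0.006, 0.002, 0.006]
[-0.21, 3.3, -0.12] [-0.006, 0.002, 0.006]
[-0.19, 3.3, -0.1] [-0.006, 0.002, 0.006]
```

View pics/w24.png

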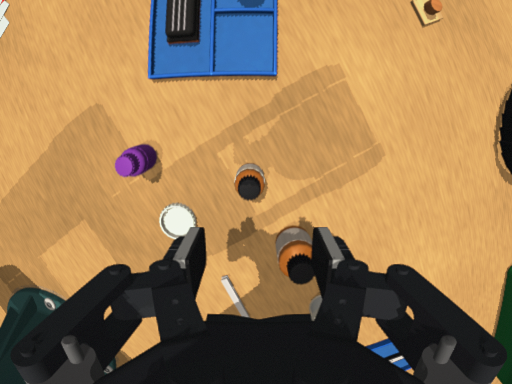

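```bash
python3 - <<'E'
from h import *
c=np.load("w24c.npy",allow_pickle=True).item()
for n,uv,z in [("s",(249.5,187.5),.062),("b",(301,268),.078),("purple",(128,163),.062)]: print(n,onplane(c,[uv],z)[0])
print("s body",onplane(c,[(250,181)],.042))
p=onplane(c,[(249.5,187.5)],.062)[0]
plan((p[0],p[1],.08),-28.3)
E
```

```text
s [0.4482 0.1006 0.062 ]
b [0.4558 0.0115 0.078 ]
purple [0.3581 0.176  0.062 ]
s body [[0.4491 0.1016 0.042 ]]
t 21.28 p [0.4565 0.1014 0.1795] jaw -28.0 tilt 1.6 gap 0.0554 F [ 1.0402 -0.2158  0.0056] j [0.0641 0.2149 1.8719 0.0095 1.0281 0.5477]
rows 3 final jaw -28.3 rv [-0.021   0.0055  0.0185] d [-0.0083 -0.0008 -0.0995]
[-0.29, 3.31, -0.22] [-0.007, 0.002, 0.006]
[-0.27, 3.31, -0.2] [-0.007, 0.002, 0.006]
[-0.25, 3.31, -0.18] [-0.007, 0.002, 0.006]
```

Call:
carry_out(steps=[[[-0.5,2.3,-0.7],[-0.021,0.005,0.018],0.65],[[-0.4,3.0,-0.4],[0,0,0],0.65],[[-0.2,3.0,-0.2],[0,0,0],0.65]])

```text
time_s: 21.53
position: [0.4508, 0.0963, 0.1011]
tool_rot: [0.688, -0.683, 0.167, -0.181]
wrist_force: [0.9, 0.9, -0.9]
finger_gap: 0.0554
```

```bash
python3 - <<'E'
from h import *
plan((.4485,.101,.0145),-28.3)
c=cal("wrist");im=get_image("wrist"); cv2.imwrite("pics/w25.png",im); np.save("w25c.npy",c,allow_pickle=True)
E
```

```text
t 21.53 p [0.4508 0.0963 0.1011] jaw -28.5 tilt 1.18 gap 0.0554 F [ 0.9386  0.899  -0.9308] j [0.06   0.3289 1.9654 0.0008 0.8268 0.556 ]
rows 3 final jaw -28.3 rv [-0.0113 -0.0026  0.0171] d [-0.0023  0.0047 -0.0866]
[-0.19, 2.88, 0.07] [-0.004, -0.001, 0.006]
[-0.17, 2.89, 0.08] [-0.004, -0.001, 0.006]
[-0.16, 2.89, 0.09] [-0.004, -0.001, 0.006]
```

View pics/w25.png

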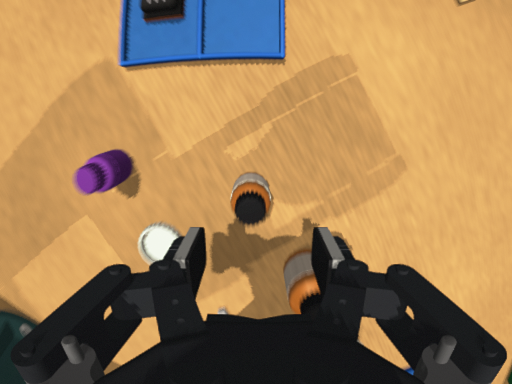

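```bash
python3 - <<'E'
from h import *
c=np.load("w25c.npy",allow_pickle=True).item()
p=onplane(c,[(251,208)],.062)[0]; print(p, onplane(c,[(158,245)],.005))
plan((p[0],p[1],.0145),-28.3)
E
```

```text
[0.449  0.1018 0.062 ] [[0.3458 0.094  0.005 ]]
t 21.58 p [0.4469 0.0961 0.0962] jaw -28.4 tilt 0.68 gap 0.0553 F [-1.0061 -0.5313 -3.03  ] j [0.06   0.3364 1.9713 0.0007 0.8221 0.556 ]
rows 3 final jaw -28.3 rv [-0.0067 -0.0026  0.0098] d [ 0.0021  0.0057 -0.0817]
[-0.05, 2.72, 0.18] [-0.002, -0.001, 0.003]
[-0.05, 2.72, 0.19] [-0.002, -0.001, 0.003]
[-0.04, 2.72, 0.2] [-0.002, -0.001, 0.003]
```

Call:
carry_out(steps=[[[-0.1,2.3,0.5],[-0.007,-0.002,0.01],0.65],[[-0.1,2.7,0.1],[0,0,0],0.65],[[-0.1,1.7,0],[0,0,0],0.65]])

```text
time_s: 21.83
position: [0.4514, 0.1053, 0.029]
tool_rot: [0.686, -0.685, 0.171, -0.174]
wrist_force: [-0.9, -0.7, -0.6]
finger_gap: 0.0552
```

```bash
python3 - <<'E'
from h import *
plan((.4488,.1015,.0145),-28.3)
im=get_image("wrist"); cv2.imwrite("pics/w26.png",im)
E
```

```text
t 21.83 p [0.4514 0.1053 0.029 ] jaw -28.3 tilt 0.26 gap 0.0552 F [-0.8704 -0.6697 -0.6415] j [0.0795 0.469  2.0047 0.0007 0.6635 0.5728]
rows 1 final jaw -28.3 rv [-0.0028  0.0002  0.0035] d [-0.0026 -0.0038 -0.0145]
[-0.06, 1.45, -0.46] [-0.003, 0.0, 0.004]
```

View pics/w26.png

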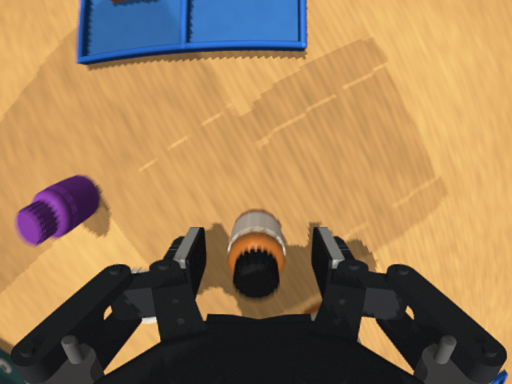

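Call:
carry_out(steps=[[[-0.1,1.3,-0.45],[-0.003,0,0.004],0.65],[[0,0.15,0],[0,0,0],0.65],[[0,0.1,0],[0,0,0],0.1],[[-0.05,0.1,0],[0,0,0],0.1],[[-0.05,0.1,0],[0,0,0],0.1],[[-0.05,0.1,0],[0,0,0],0.1]])

```text
time_s: 22.38
position: [0.4501, 0.1053, 0.0118]
tool_rot: [0.686, -0.686, 0.172, -0.172]
wrist_force: [0.3, 0.4, -1.4]
finger_gap: 0.028
```

```bash
python3 - <<'E'
from h import *
plan((.4488,.1015,.0145),-28.3)
im=get_image("wrist"); cv2.imwrite("pics/w27.png",im)
E
```

```text
t 22.38 p [0.4501 0.1053 0.0118] jaw -28.1 tilt 0.04 gap 0.028 F [ 0.3057  0.383  -1.3578] j [0.0799 0.5033 2.0137 0.0004 0.6252 0.5704]
rows 1 final jaw -28.3 rv [ 0.0001  0.0031 -0.0007] d [-0.0013 -0.0038  0.0027]
[0.06, -0.27, -0.39] [0.0, 0.003, -0.001]
```

View pics/w27.png

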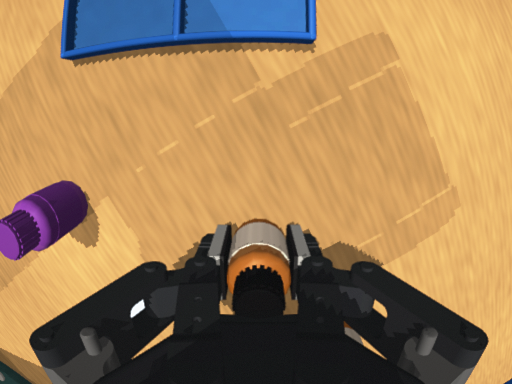

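Call:
carry_out(steps=[[[0,-1.5,0],[0,0,0],0.1],[[0,-3.0,0],[0,0,0],0.1],[[0,-3.5,0],[0,0,0],0.1]])

```text
time_s: 22.68
position: [0.4466, 0.1054, 0.0905]
tool_rot: [-0.685, 0.687, -0.175, 0.169]
wrist_force: [-0.4, -0.3, 0.0]
finger_gap: 0.0284
```

```bash
python3 - <<'E'
from h import *
plan((.511,.232,.09),-28.3)
E
```

```text
t 22.68 p [0.4466 0.1054 0.0905] jaw -28.2 tilt 0.56 gap 0.0284 F [-0.4044 -0.302   0.0298] j [0.0804 0.3572 1.9561 0.001  0.8381 0.5711]
rows 4 final jaw -28.3 rv [ 0.0047  0.0026 -0.0086] d [ 0.0644  0.1266 -0.0005]
[-0.07, -0.0, 3.55] [0.001, 0.001, -0.002]
[-0.08, 0.0, 3.55] [0.001, 0.001, -0.002]
[-0.08, 0.0, 3.55] [0.001, 0.001, -0.002]
[-0.08, 0.01, 3.55] [0.001, 0.001, -0.002]
```

Call:
carry_out(steps=[[[-0.1,-0.2,3.5],[0.004,0.002,-0.008],0.1],[[-0.1,0,3.5],[0,0,0],0.1],[[-0.1,0,3.5],[0,0,0],0.1],[[-0.1,0,3.4],[0,0,0],0.1],[[0,0,0],[0,0,0],0.1]])

```text
time_s: 23.1
position: [0.5178, 0.2354, 0.1065]
tool_rot: [0.689, -0.681, 0.168, -0.181]
wrist_force: [1.7, 0.6, 0.1]
finger_gap: 0.0282
```

```bash
python3 - <<'E'
from h import *
plan((.511,.2315,.04),-28.3)
c=cal("wrist");im=get_image("wrist"); cv2.imwrite("pics/w28.png",im)
E
```

```text
t 23.1 p [0.5178 0.2354 0.1065] jaw -28.6 tilt 1.22 gap 0.0282 F [1.694  0.6141 0.0743] j [ 0.3059  0.4461  1.7291 -0.0013  0.9451  0.8063]
rows 2 final jaw -28.3 rv [-0.0146 -0.0057  0.0156] d [-0.0068 -0.0039 -0.0665]
[-0.25, 3.31, -0.38] [-0.007, -0.003, 0.008]
[-0.23, 3.32, -0.36] [-0.007, -0.003, 0.008]
```

View pics/w28.png

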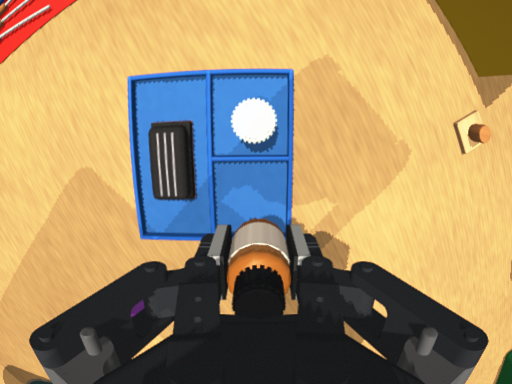

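Call:
carry_out(steps=[[[-0.4,2.2,-0.6],[-0.015,-0.005,0.015],0.1],[[-0.2,2.4,-0.3],[-0.002,0,0.002],0.1],[[-0.1,1.0,-0.1],[-0.002,0,0.002],0.1]])

```text
time_s: 23.4
position: [0.5071, 0.2286, 0.0529]
tool_rot: [-0.685, 0.687, -0.172, 0.172]
wrist_force: [0.2, -0.4, -1.4]
finger_gap: 0.0288
```

```bash
python3 - <<'E'
from h import *
plan((.511,.2315,.015),-28.3)
c=cal("wrist");im=get_image("wrist"); cv2.imwrite("pics/w29.png",im)
E
```

```text
t 23.4 p [0.5071 0.2286 0.0529] jaw -28.1 tilt 0.16 gap 0.0288 F [ 0.1631 -0.3871 -1.3596] j [ 0.3008  0.5185  1.7782 -0.003   0.8466  0.7936]
rows 1 final jaw -28.3 rv [0.0027 0.0031 0.0005] d [ 0.0039  0.0029 -0.0379]
[0.2, 3.79, 0.45] [0.003, 0.003, 0.0]
```

View pics/w29.png

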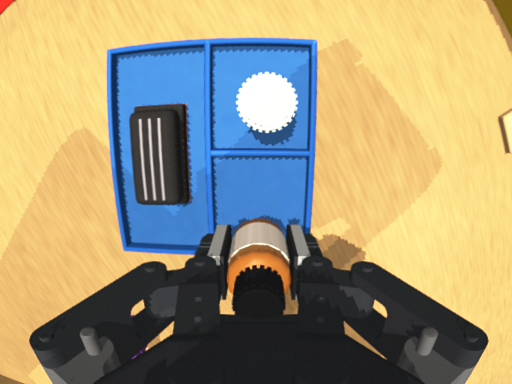

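Call:
carry_out(steps=[[[0.15,1.8,0.4],[0.002,0.003,0],0.1],[[0,1.4,0],[0,0,0],0.1],[[-0.05,0.4,0],[0,0,0],0.1]])

```text
time_s: 23.7
position: [0.5086, 0.2294, 0.0166]
tool_rot: [-0.685, 0.686, -0.174, 0.173]
wrist_force: [-0.4, 0.4, -0.6]
finger_gap: 0.0285
```

```bash
python3 - <<'E'
from h import *
plan((.511,.2315,.015),-28.3)
im=get_image("wrist"); cv2.imwrite("pics/w30.png",im)
E
```

```text
t 23.7 p [0.5086 0.2294 0.0166] jaw -28.4 tilt 0.16 gap 0.0285 F [-0.3602  0.3656 -0.5706] j [ 0.3007  0.5769  1.7945 -0.0014  0.7728  0.7977]
rows 1 final jaw -28.3 rv [ 0.0026 -0.0021 -0.0011] d [ 0.0024  0.0021 -0.0016]
[0.12, 0.16, 0.3] [0.003, -0.002, -0.001]
```

View pics/w30.png

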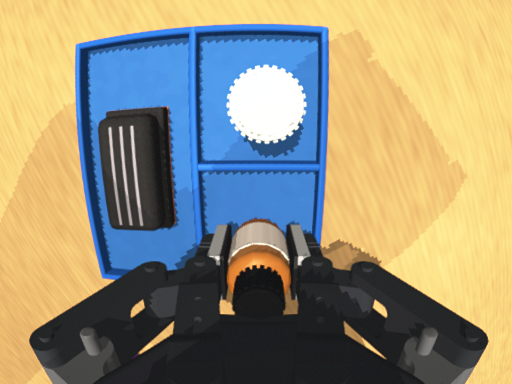

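```bash
python3 - <<'E'
from h import *
c=cal("wrist"); p,_,_=pose()
print(proj(c,[(p[0],p[1],.003),(p[0]+.474*.015,p[1]+.88*.015,.003),(p[0]-.474*.015,p[1]-.88*.015,.003)]))
P=onplane(c,[(75,45),(328,26),(103,278),(197,168),(324,165)],.012);print(P)
TL,TR,BL=P[0],P[1],P[2]; print("bay s+ centre via corners", )
ctr=(TR+BL)/2; ex=np.array([-.8805,.4741]);ey=np.array([-.4741,-.8805]); print(ctr[:2]-.034*ex+.0355*ey,p)
E
```

```text
[[258.416  228.5912]
 [258.3623 203.8455]
 [258.4662 251.6573]]
[[0.4704 0.3745 0.012 ]
 [0.5913 0.3101 0.012 ]
 [0.4026 0.2474 0.012 ]
 [0.4983 0.2772 0.012 ]
 [0.5564 0.2476 0.012 ]]
bay s+ centre via corners
[0.51   0.2314] [0.5083 0.2294 0.0166]
```

Centre within 3 mm. Set down gently.

Call:
carry_out(steps=[[[0.1,0.1,0.3],[0.003,0,0],0.1],[[0,0.1,0],[0,0,0],0.1],[[0,0.1,0],[0,0,0],0.1]])

```text
time_s: 24.0
position: [0.5113, 0.2312, 0.0156]
tool_rot: [0.686, -0.685, 0.174, -0.174]
wrist_force: [0.6, 0.4, -0.1]
finger_gap: 0.0283
```

```bash
python3 - <<'E'
from h import *
plan((.511,.2315,.015),-28.3)
E
```

```text
t 24.0 p [0.5113 0.2312 0.0156] jaw -28.5 tilt 0.08 gap 0.0283 F [ 0.6207  0.3523 -0.0695] j [0.3007 0.5804 1.7903 0.0018 0.7705 0.7964]
rows 1 final jaw -28.3 rv [-0.0011 -0.003  -0.0007] d [-0.0003  0.0003 -0.0006]
[-0.04, 0.06, 0.01] [-0.001, -0.003, -0.001]
```

Call:
carry_out(steps=[[[0,0.1,0],[0,0,0],0.1],[[0,0.1,0],[0,0,0],0.1]])

```text
time_s: 24.17
position: [0.5125, 0.2315, 0.015]
tool_rot: [0.686, -0.684, 0.173, -0.175]
wrist_force: [-0.1, 0.1, -0.6]
finger_gap: 0.0286
```

```bash
python3 - <<'E'
from h import *
plan((.511,.2315,.015),-28.3)
E
```

```text
t 24.17 p [0.5125 0.2315 0.015 ] jaw -28.5 tilt 0.19 gap 0.0286 F [-0.1208  0.0867 -0.6279] j [0.3006 0.5815 1.7903 0.0018 0.7668 0.7963]
rows 1 final jaw -28.3 rv [-0.0031 -0.0031  0.0012] d [-0.0015  0.     -0.    ]
[-0.13, 0.0, -0.07] [-0.003, -0.003, 0.001]
```

Call:
carry_out(steps=[[[-0.1,0.1,0],[-0.003,0,0.001],0.1],[[-0.05,0.1,0],[0,0,0],0.1]])

```text
time_s: 24.33
position: [0.5123, 0.2319, 0.0146]
tool_rot: [-0.685, 0.685, -0.173, 0.175]
wrist_force: [-2.0, -3.5, 14.4]
finger_gap: 0.0281
```

```bash
python3 - <<'E'
from h import *
plan((.511,.2315,.015),-28.3)
E
```

```text
t 24.33 p [0.5123 0.2319 0.0146] jaw -28.4 tilt 0.15 gap 0.0281 F [-1.9954 -3.5298 14.4415] j [ 0.3031  0.5826  1.7895 -0.002   0.7673  0.8009]
rows 1 final jaw -28.3 rv [-0.0006 -0.0025  0.0025] d [-0.0013 -0.0004  0.0004]
[-0.1, -0.04, -0.09] [-0.001, -0.003, 0.003]
```

Call:
carry_out(steps=[[[0,0,0],[0,0,0],0.6],[[0,0,0],[0,0,0],0.6],[[0,-0.1,0],[0,0,0],0.6],[[0,-1.5,0],[0,0,0],0.6],[[0,-3.5,0],[0,0,0],0.6],[[0,-3.5,0],[0,0,0],0.6],[[0,-3.5,0],[0,0,0],0.6],[[0,-3.5,0],[0,0,0],0.6],[[0,-3,0],[0,0,0],0.6],[[0,0,0],[0,0,0],0.6]])

```text
time_s: 25.17
position: [0.5095, 0.2322, 0.2069]
tool_rot: [-0.684, 0.687, -0.175, 0.172]
wrist_force: [0.2, -0.1, 0.2]
finger_gap: 0.0513
```

```bash
python3 - <<'E'
from h import *
plan(None)
for n in ("wrist","top","scene"): cv2.imwrite(f"pics/end_{n}.png",get_image(n))
E
```

```text
t 25.17 p [0.5095 0.2322 0.2069] jaw -28.4 tilt 0.31 gap 0.0513 F [ 0.1821 -0.1002  0.2376] j [ 0.3048  0.3281  1.6238 -0.0009  1.1951  0.8013]
```

View pics/end_wrist.png

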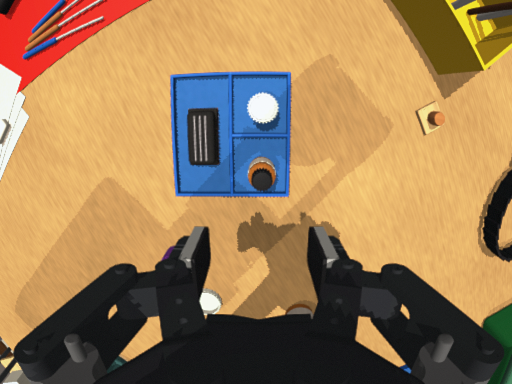

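View pics/end_scene.png

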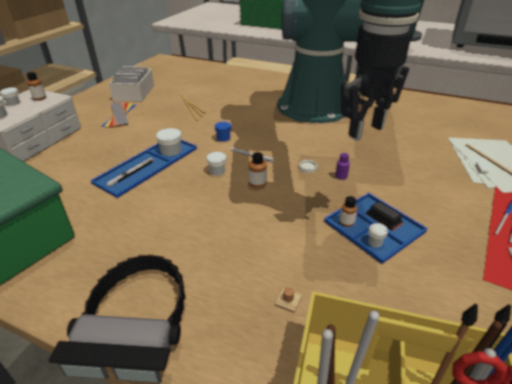

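View pics/end_top.png

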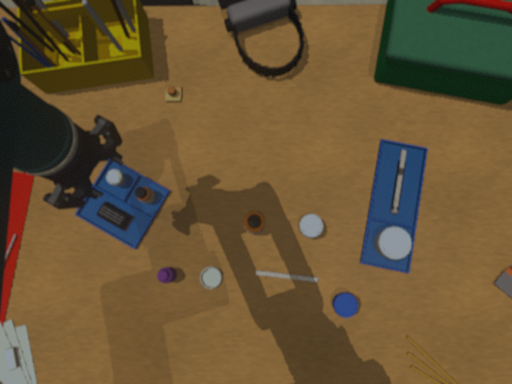

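```bash
python3 -c "
from rig import workorder; print(workorder.sign_off())"
```

```text
the job is handed in; nothing more can be done
None
```

Both kits are made up and the job was handed in at about 25 s of the 136 s limit. I placed the things in the order you listed them:

- **Long tray:** the biggest jar stands upright in the short bay, and the cutter lies flat in the long bay.
- **Square tray:** the sanding block lies flat, grit down, in the long bay. The smallest jar is upright in the far small bay and the small bottle in the near one.

**Final check:** I compared the last wrist, top and scene pictures with the first ones. All five things are inside their bays, clear of walls and dividers. By eye, the middle jar, the big bottle and the look-alikes are where they were at the start. The gripper was open and about 20 cm above the trays.

**What went wrong or disagreed:**
- My first grip on the biggest jar was too high because the arm drifts during rows that don't move. It pulled the jar about 1 cm, so I opened, went lower and gripped again before lifting it.
- The cameras disagreed by up to about 7 mm on positions (2–5 mm for most things). The bays left enough room for that.
- I saw no clear contact force when setting down the cutter. I judged it by height, and the picture afterwards shows it flat on the bay floor.

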